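# Click the proud filter home in the optics carrier

### The job

One of the three round filters in the optics module is standing proud on its spring clips. Take the white-nosed seating tool from the blue mat and use it to press that filter straight down until it clicks fully home and level under all its clips, without forcing it and without touching any filter with the gripper. Leave the two filters that are already home and the other things alone, and stand the tool upright on the blue mat again.

Things in the scene. Friction and masses are not known exactly. Their poses are not given: they have to be found in the camera images.
- carrier_deck (a point): Middle of the top face of the filter carrier, z up: a dark grey plate 92 x 246 x 16 mm (x, y, z) with three round pockets, 59 mm wide, 5 mm deep, in a row along its y axis at y = -76, 0 and +76 mm. Round each pocket stand three steel spring clips; their round noses reach about 2.5 mm over a filter's flange and stand up to 5 mm above the plate.
- module: Aluminium base, 124 x 320 x 10 mm, fixed on the bench; origin under the carrier's middle. The carrier floats 26 mm above it on four soft coil springs: it sinks straight down under a push, by several millimetres before a filter's clips give way and by 14 mm at most (then it is hard), and springs back. A black motor (42 x 34 mm, top at 62 mm) stands on the base at y = +163 mm.
- filter_proud_top (a point): Middle of the top rim of the filter that is not home (orange glass), in any pocket. A filter is 13 mm tall, about 100 g: black flange 56 mm wide, 4 mm thick, with a tapered lower edge; on it a collar 44 mm outside, 36 mm inside, glass recessed 6 mm in it. It rests loosely on its three clips' noses, rim about 15.5 mm above carrier_deck. Home = rim 8 mm above carrier_deck.
- filter_proud: The same proud filter; origin at the middle of its flange's underside, z along its axis. Home: flange on the pocket floor, all three clips snapped over it. The clips give way with a click at a straight push of about 11 to 15 N on the rim (the carrier sinks meanwhile); after that the force rises only as the carrier sinks on. More than 40 N would crack the glass.
- filter_b_top (a point): Middle of the top rim of a filter of the same make with green glass, already home in another pocket (rim 8 mm above carrier_deck).
- filter_c_top (a point): Middle of the top rim of a filter of the same make with blue glass, already home in the remaining pocket (rim 8 mm above carrier_deck).
- filter_b: The green filter; origin at the middle of its flange's underside.
- filter_c: The blue filter; origin at the middle of its flange's underside.
- tool_mid (a point): Seating tool, half-way up its axis (57.5 mm above its nose face), z up the axis; 115 mm tall, about 160 g, standing on its nose on the blue mat. White nose 50 mm wide, its flat pressing face a ring 50 mm outside, 32 mm inside; then a cone, then a dark round handle 26 mm wide from 34 to 115 mm above the nose face. Grip it about 80 mm above the nose face.
- tool: The same tool; origin at the middle of its nose face.
- mat_top (a point): Middle of the top face of the blue mat, 115 x 115 mm, 3 mm thick, fixed on the bench, left or right of the module. The tool belongs on it.
- tray: White open parts tray, 130 x 115 x 18 mm, fixed, on the other side of the module from the mat; origin under its middle.
- spare: Bystander: a spare mounted filter (red glass) lying in the tray, 56 mm across, 13 mm tall; origin at its underside.
- driver: Bystander: small green screwdriver lying in the tray, about 104 mm long.
- tip_box: Bystander: teal box of pipette tips, 85 x 125 x 55 mm, beyond the mat or tray on the robot's right; origin under its middle.
- tube_rack: Bystander: pale rack with small tubes, 60 x 130 x 40 mm, behind the module; origin under its middle.
- cleaner: Bystander: small amber bottle of lens cleaner, 42 mm across, 95 mm tall, beyond the mat or tray on the robot's left; origin under its middle.

How it is judged:
On the way, in this order (a step that is already met when the one before it is completed fails the run):
1. the seating tool has been lifted off the mat (z of tool_mid in the frame of mat_top above 0.08 m), for 0.1 s.
2. the proud filter is pressed home with the tool (z of filter_proud_top in the frame of carrier_deck between 0.006 and 0.0095 m and angle between the z axis of filter_proud and the z axis of carrier_deck, either way round below 0.05 rad and contact force between tool and filter_proud above 2 N), for 0.05 s.
At the end, for the whole second after the job is handed in: All three filters are home: rim 8 mm above the deck (6 to 9.5 mm allowed), the pressed one level within 0.05 rad. The tool stands upright (within 0.06 rad) on its nose on the blue mat, the middle of the nose on the mat, released and at rest (z of filter_proud_top in the frame of carrier_deck between 0.006 and 0.0095 m and angle between the z axis of filter_proud and the z axis of carrier_deck, either way round below 0.05 rad and z of filter_b_top in the frame of carrier_deck between 0.006 and 0.0095 m and z of filter_c_top in the frame of carrier_deck between 0.006 and 0.0095 m and x of tool in the frame of mat_top between -0.058 and 0.058 m and y of tool in the frame of mat_top between -0.058 and 0.058 m and z of tool in the frame of mat_top between -0.004 and 0.004 m and angle between the z axis of tool and the z axis of mat_top, either way round below 0.06 rad and height (world z) of tool_mid above 0.05 m and linear speed of each of tool, filter_proud below 0.02 m/s); the robot touches nothing.
It fails at once if a filter is touched by the gripper (contact force between any of the fingers, the arm and filter_proud above 1 N or contact force between any of the fingers, the arm and filter_b above 1 N or contact force between any of the fingers, the arm and filter_c above 1 N).
It fails at once if the filter is forced: the tool presses on it with more than 40 N (contact force between tool and filter_proud above 40 N).
It fails at once if a filter that was already home is pressed with the tool (contact force between tool and filter_b above 2 N or contact force between tool and filter_c above 2 N).
It fails at once if a bystander is moved by more than 20 mm (distance of any of spare, driver, tip_box, tube_rack, cleaner from where it was at the start of the episode above 0.02 m).
It also fails if it takes over 51 s, if anything falls off the work surface, if the arm or the gripper's body presses on something with over 40 N, if the wrist force passes 120 N, or if a joint passes its speed limit or range.

### The arm

A 6-joint arm with a two-finger parallel gripper is mounted at the origin on the work surface. World frame = base frame: x ahead of the robot, y to its left, z up, the work surface at z = 0. Lengths are in m, angles in rad, forces in N, time in s.
With the tool pointing down it reaches from about 0.35 to 0.875 m from the base axis. Payload 4.2 kg.
Tool frame: the origin (TCP) lies between the finger pads; the fingertips stand 19 mm ahead of it and the grasp point (between the pads) is the TCP (env.tips_ahead is the distance from the TCP to the fingertips, in m); y points along the fingers, x is the direction in which the jaws open and shut, and the axes are right-handed (so a half turn about y gives the same grasp; the last joint's range is limited). The gripper opens to 87 mm and grips with 3 to 60 N. Pads are 19 mm wide; open, the fingers measure 117 mm over their backs; the gripper's body (75 mm by 190 mm) begins 51 mm behind the grasp point.
Start: joints at [-0.85, 0.385, 0.008, 0, -1.194, -0.259], TCP at [0.278, -0.56, 0.242] pointing down, gripper open.
Joint ranges: [-3.14, 3.14], [-1.21, 2.06], [-1.07, 1.41], [-3.16, 2.05], [-2.99, -0.16], [-3.1, 3.1]. Speed limits (rad/s): [2.79, 2.79, 3.14, 3.14, 3.14, 3.14].

### API

Orientations are given as a unit quaternion [x, y, z, w].
In Python, from workcell import env gives the robot as it stands.
- The arm moves only by the tool send_rows, never from a script. Its argument "moves" is a list of rows, each an object of numbers: "dx", "dy", "dz": the shift along the tool's x, y, z in cm; "twist": the turn about the tool's y in degrees. In form: [{"dx": .., "dy": .., "dz": .., "twist": ..}, ...]. A call has 1 to 12 rows; each row shifts and turns the commanded pose from where the row before left it, along the tool's axes as they then stand; what a row does not reach is not made up. A row lasts 1/8 s, in which the tool goes at most 62.5 mm and 10.7 degrees, less where a joint would pass 70% of its speed; a pose out of reach is approached as far as the arm can. A call is refused whole if a number of a shift passes 6.25 or a number of a turn 10.7, either way. A call with a gripper value outside its range is refused whole. "hand" is the finger opening in cm, from 0 to 8.7, set as the call begins (left out, the last holds). The fingers move at their own pace and stop on an object; "newtons" is the grip in N (left out, the last holds). Time passes only in rows, so rows that do not move let the fingers close. It gives the time, the measured TCP pose, the force and the opening at its end, in the units of the state.
- env.get_obs(): the state, without advancing time (a new reading comes with each control period).
- env.read_camera(name): name is "side" or "top" or "wrist"; returns the picture (400x640x3 uint8, blue, green, red); there is no depth.
- env.camera_info(name): a dict with "fx", "fy", "cx", "cy" (pixels), "dist_coeffs" ([k1, k2, p1, p2, k3] as OpenCV has them; the pictures are not rectified), "view" (4x4, takes a point from world to camera coordinates). Camera axes: x right, y up, looking along -z (the intrinsics and any distortion apply to the point x, -y, -z); pixel columns grow to the right and rows downward; lengths in m; the calibration is good to about 2 mm. A picture is of the moment at which its call begins: read the wrist's pose just before it. camera_info takes no time and is no camera call; for the wrist camera it gives the pose at the moment of the call.
- env.hand_in(): hands the job in, once; it reports no verdict.
The state is a dict: "clock": time; "joint_pos": joint angles; "joint_vel": joint speeds; "joint_torque": joint torques, N m; "tcp_pos": TCP position; "orientation": TCP orientation; "ft_force": force on the tool from outside, world axes, zero at the start; "wrist_torque": the same for the moment, N m; "width": finger opening in m.
Only numpy, scipy, OpenCV 4.12 (cv2) and the standard library are available. Lean on these libraries where they do the work, as an engineer would, in place of code of your own. Each camera call takes 0.05 s, during which the arm holds its last target.

## Working session

There is one attempt and no reset: what is moved stays moved. The work goes in short steps, Python scripts to look and compute and a tool call to move; the robot and the scene stay as the last step left them, time stands still between calls to the robot, and variables do not carry over. Pictures are saved under pics/ and viewed, and the job is handed in when it is done.

Besides the shell and the picture viewer there is one more tool, called after "Request:" by a JSON object that holds its "fn" and its "kwargs". send_rows: Moves the arm, as the interface text tells. Its arguments: {"type":"object","properties":{"moves":{"type":"array"},"hand":{"type":"number"},"newtons":{"type":"number"}},"required":["moves"]}

```bash
ls; mkdir -p pics
cat > h.py <<'E'
import numpy as np, cv2
from workcell import env
def info(n):
    c=env.camera_info(n);K=np.array([[c['fx'],0,c['cx']],[0,c['fy'],c['cy']],[0,0,1.]]);V=np.array(c['view']);return K,np.array(c['dist_coeffs'],float),V
F=np.diag([1.,-1,-1])
def proj(P,cam):
    K,d,V=cam;P=np.atleast_2d(P).astype(float)
    R=F@V[:3,:3];t=F@V[:3,3]
    return cv2.projectPoints(P,cv2.Rodrigues(R)[0],t,K,d)[0].reshape(-1,2)
def ray(uv,cam):
    K,d,V=cam
    p=cv2.undistortPoints(np.array(uv,float).reshape(-1,1,2),K,d).reshape(-1,2)
    R=F@V[:3,:3];t=F@V[:3,3]
    D=np.c_[p,np.ones(len(p))]@R
    return -R.T@t,D/np.linalg.norm(D,axis=1)[:,None]
def onz(uv,cam,z):
    o,D=ray(uv,cam);return o+D*((z-o[2])/D[:,2])[:,None]
def tri(obs):
    A=np.zeros((3,3));b=np.zeros(3);L=[]
    for uv,cam in obs:
        o,D=ray(uv,cam);D=D[0];M=np.eye(3)-np.outer(D,D);A+=M;b+=M@o;L.append((o,D))
    X=np.linalg.solve(A,b);return X,[np.linalg.norm((np.eye(3)-np.outer(D,D))@(X-o)) for o,D in L]
E
python3 - <<'E'
from h import *
for n in ['side','top','wrist']:
    cv2.imwrite(f'pics/{n}0.png',env.read_camera(n))
    c=info(n);o=ray([[320,200]],c);print(n,c[0][0,0],c[1],o)
s=env.get_obs();print(s)
E
```

```text
pics
side 384.29708888760734 [-0.01486486  0.          0.          0.          0.        ] (array([0.11544048, 0.73160678, 0.78561094]), array([[ 0.41054714, -0.65002659, -0.63946578]]))
top 493.45279986591225 [-0.07202206  0.          0.          0.          0.        ] (array([ 0.39185143, -0.01563934,  1.23320693]), array([[ 0.15774442,  0.01814088, -0.98731333]]))
wrist 310.4143458463965 [-0.05440094  0.          0.          0.          0.        ] (array([ 0.20875949, -0.59385278,  0.38461477]), array([[ 0.2669582 ,  0.13547134, -0.95413879]]))
{'clock': 0.15, 'joint_pos': array([-8.50413964e-01,  3.85384905e-01,  6.91507782e-03, -3.00980598e-04,
       -1.19403449e+00, -2.58593507e-01]), 'joint_vel': array([ 0.00028264, -0.0023041 ,  0.00351698,  0.00237911, -0.00064345,
        0.00153082]), 'joint_torque': array([-4.18079399e-04, -3.91052198e+01,  1.87586975e+01,  4.22237858e+00,
        1.23696338e-02, -1.34331526e-04]), 'tcp_pos': array([ 0.27826944, -0.5591474 ,  0.24070579]), 'orientation': array([ 0.37179134,  0.60140503, -0.60086361, -0.37288889]), 'ft_force': array([-0.49813633, -0.11412083,  0.92665347]), 'wrist_torque': array([ 0.05867773,  0.00449182, -0.01478434]), 'width': 0.08725478849889813}
```

View pics/side0.png

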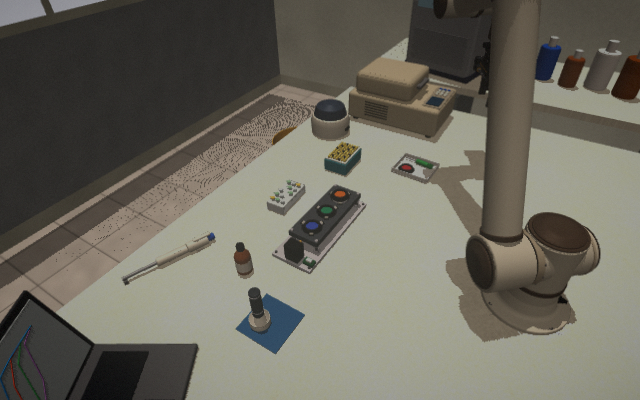

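View pics/top0.png

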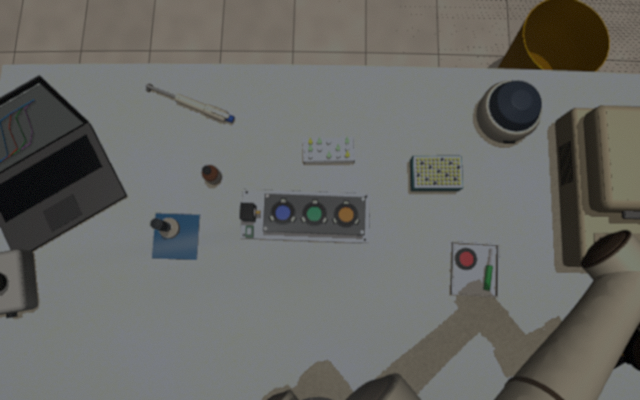

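Run:
```python
from h import *
from scipy.spatial.transform import Rotation as R
s=env.get_obs();print(R.from_quat(s['orientation']).as_matrix().round(4), env.tips_ahead)
```

```text
[[-4.455e-01 -9.000e-04 -8.953e-01]
 [ 8.953e-01  1.500e-03 -4.455e-01]
 [ 1.700e-03 -1.000e+00  2.000e-04]] 0.019
```

The side view shows the tool on the mat at about (258,310), on the left, and the orange filter proud at (341,194). The top view shows the tool at (163,227) and the orange filter at (347,215). I'll enlarge both.

Run:
```python
import cv2
t=cv2.imread('pics/top0.png');s=cv2.imread('pics/side0.png')
cv2.imwrite('pics/c1.png',cv2.resize(t[180:255,235:375],None,fx=5.6,fy=5.6,interpolation=2))
cv2.imwrite('pics/c2.png',cv2.resize(t[200:270,140:210],None,fx=8,fy=8,interpolation=2))
cv2.imwrite('pics/c3.png',cv2.resize(s[180:275,270:370],None,fx=6,fy=6,interpolation=2))
cv2.imwrite('pics/c4.png',cv2.resize(s[280:355,230:310],None,fx=8,fy=8,interpolation=2)[:600])
```

```text
(no output)
```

View pics/c1.png

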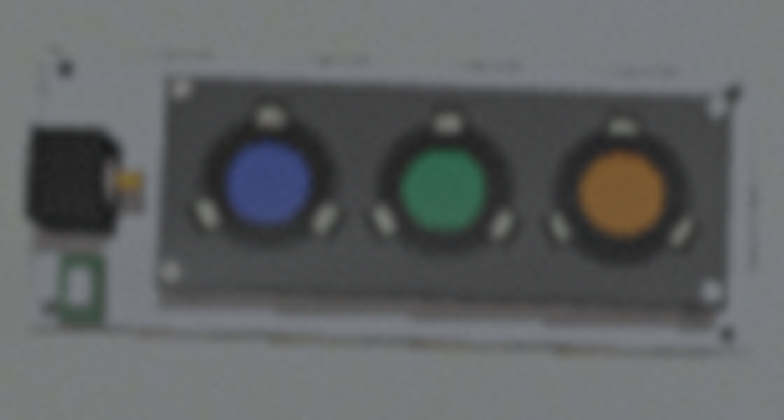

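View pics/c2.png

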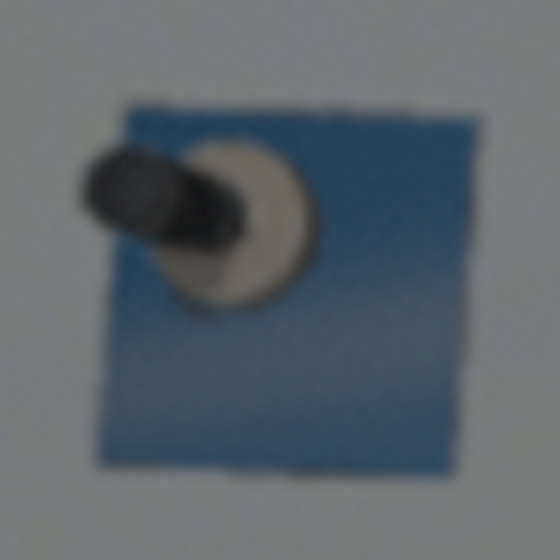

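View pics/c3.png

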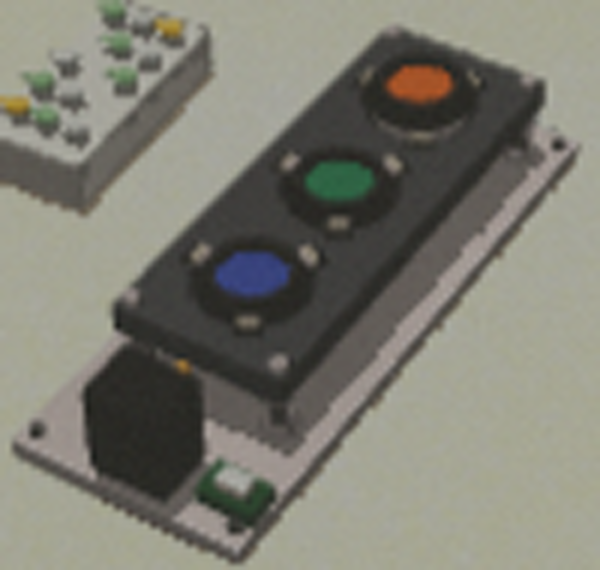

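View pics/c4.png

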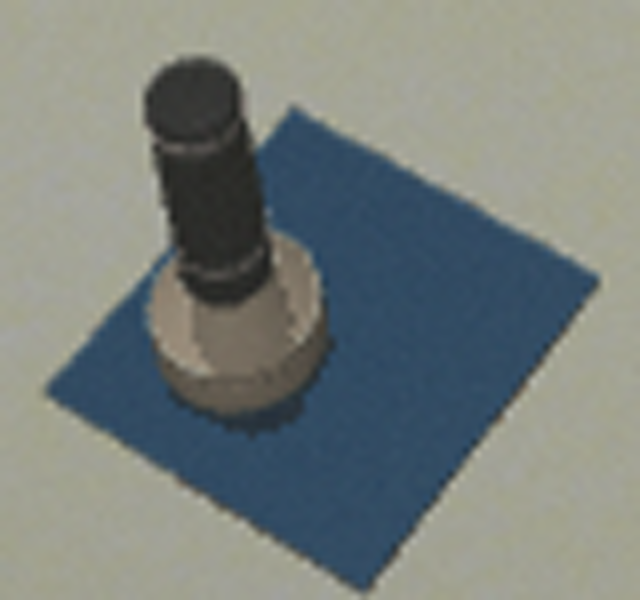

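```bash
cat > m1.py <<'E'
from h import *
T=info('top');S=info('side')
f=lambda p,s,o:[(p[0]+.5)/s-.5+o[0],(p[1]+.5)/s-.5+o[1]]
t1=lambda *p:f(p,5.6,(235,180));t2=lambda *p:f(p,8,(140,200));s3=lambda *p:f(p,6,(270,180));s4=lambda *p:f(p,8,(230,280))
for n,a,b in [('blue glass',t1(268,184),s3(252,273)),('green',t1(444,189),s3(340,181)),('orange',t1(622,194),s3(419,84)),
 ('toolcap',t2(130,190),s4(193,100)),
 ('matA',t2(127,105),s4(45,390)),('matB',t2(482,118),s4(293,107)),('matC',t2(455,474),s4(600,280)),('matD',t2(97,467),s4(365,593)),
 ]:
    X,r=tri([(a,T),(b,S)]);print(n,X.round(4),np.round(r,4))
print('mat z3 top',onz([t2(127,105),t2(482,118),t2(455,474),t2(97,467)],T,.003).round(4).tolist())
print('mat z3 side',onz([s4(45,390),s4(293,107),s4(600,280),s4(365,593)],S,.003).round(4).tolist())
print('cap@.118',onz([t2(130,190)],T,.118),onz([s4(193,100)],S,.118))
print('screws top',onz([t1(180,90),t1(717,108),t1(711,291),t1(170,272)],T,.052).round(4).tolist())
E
python3 m1.py
```

```text
blue glass [0.5471 0.0954 0.0577] [0.0006 0.0006]
green [0.546  0.0195 0.0569] [0.0011 0.0011]
orange [ 0.5448 -0.0564  0.0642] [0.0007 0.0007]
toolcap [0.5085 0.3823 0.1146] [0.0004 0.0004]
matA [0.547  0.425  0.0024] [0.0008 0.0008]
matB [0.5455 0.3103 0.0029] [0.0004 0.0004]
matC [0.4321 0.3124 0.0006] [0.0017 0.0017]
matD [0.4321 0.4269 0.0012] [0.0009 0.0009]
mat z3 top [[0.5476, 0.4252, 0.003], [0.5458, 0.3105, 0.003], [0.4336, 0.3125, 0.003], [0.4328, 0.4266, 0.003]]
mat z3 side [[0.5458, 0.425, 0.003], [0.545, 0.3102, 0.003], [0.4295, 0.3131, 0.003], [0.4305, 0.4273, 0.003]]
cap@.118 [[0.50841901 0.38132653 0.118     ]] [[0.50610158 0.38397442 0.118     ]]
screws top [[0.5888, 0.1359, 0.052], [0.5853, -0.0972, 0.052], [0.5059, -0.0953, 0.052], [0.5093, 0.1372, 0.052]]
```

View pics/wrist0.png

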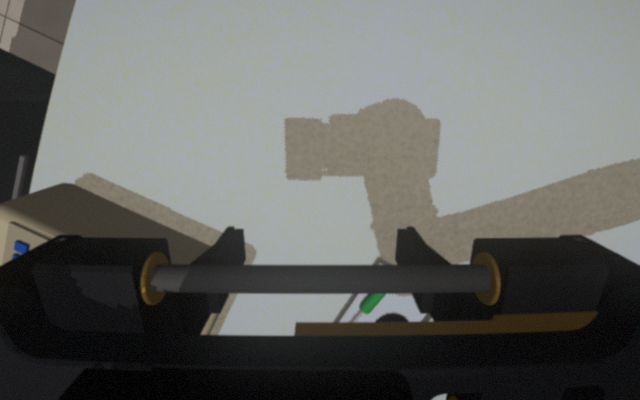

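Two-view triangulation puts the proud filter at (0.545, -0.056). Its glass is about 7 mm higher than the other two, as it should be. The tool axis is at about (0.508, 0.382), its cap at about 0.115, and the mat centre at about (0.489, 0.369). First I'll square the gripper to the world axes, then go and look with the wrist camera.

Request:
{"fn": "send_rows", "kwargs": {"moves": [{"twist": 8.82},{"twist": 8.82},{"twist": 8.82},{}], "hand": 8.7}}

```text
$.moves[0]: bad value
```

```bash
cat > st.py <<'E'
from h import *
from scipy.spatial.transform import Rotation as R
s=env.get_obs();print(s['clock'],s['tcp_pos'].round(4),s['width']);print(R.from_quat(s['orientation']).as_matrix().round(4).tolist());print(s['joint_pos'].round(3),s['ft_force'].round(2),s['wrist_torque'].round(3))
E
python3 st.py
```

```text
0.15 [ 0.2783 -0.5591  0.2407] 0.08725478849889813
[[-0.4455, -0.0009, -0.8953], [0.8953, 0.0015, -0.4455], [0.0017, -1.0, 0.0002]]
[-0.85   0.385  0.007 -0.    -1.194 -0.259] [-0.5  -0.11  0.93] [ 0.059  0.004 -0.015]
```

Each row has to give all its fields.

Request:
{"fn": "send_rows", "kwargs": {"moves": [{"dx": 0,"dy": 0,"dz": 0,"twist": 8.8},{"dx": 0,"dy": 0,"dz": 0,"twist": 8.8},{"dx": 0,"dy": 0,"dz": 0,"twist": 8.8},{"dx": 0,"dy": 0,"dz": 0,"twist": 0}], "hand": 8.7}}

```text
clock: 0.65
tcp_pos: [0.2784, -0.5593, 0.2412]
orientation: [0.499, 0.501, -0.501, -0.5]
ft_force: [-0.0, -0.3, -0.8]
width: 0.0869
```

```bash
python3 st.py
```

```text
0.65 [ 0.2784 -0.5593  0.2412] 0.08691051840658505
[[-0.0028, -0.0004, -1.0], [1.0, 0.0007, -0.0028], [0.0007, -1.0, 0.0004]]
[-0.85   0.385  0.007 -0.    -1.194 -0.718] [-0.02 -0.29 -0.79] [-0.019  0.027  0.004]
```

Request:
{"fn": "send_rows", "kwargs": {"moves": [{"dx": 4,"dy": 0,"dz": -1.5,"twist": 0},{"dx": 5.7,"dy": 0,"dz": -2,"twist": 0},{"dx": 5.7,"dy": 0,"dz": -2,"twist": 0},{"dx": 5.7,"dy": 0,"dz": -2,"twist": 0},{"dx": 5.7,"dy": 0,"dz": -2,"twist": 0},{"dx": 5.7,"dy": 0,"dz": -2,"twist": 0},{"dx": 5.7,"dy": 0,"dz": -2,"twist": 0},{"dx": 5.7,"dy": 0,"dz": -2,"twist": 0},{"dx": 4,"dy": 0,"dz": -1.5,"twist": 0},{"dx": 2,"dy": 0,"dz": 0,"twist": 0},{"dx": 0,"dy": 0,"dz": 0,"twist": 0},{"dx": 0,"dy": 0,"dz": 0,"twist": 0}]}}

```text
clock: 2.15
tcp_pos: [0.4478, -0.0607, 0.2415]
orientation: [-0.499, -0.5, 0.501, 0.499]
ft_force: [0.0, -0.2, -0.5]
width: 0.087
```

```bash
cat > w.py <<'E'
import sys,pickle
from h import *
n=sys.argv[1];c=info('wrist');im=env.read_camera('wrist');cv2.imwrite(f'pics/{n}.png',im);pickle.dump(c,open(f'{n}.pkl','wb'))
E
python3 w.py w1; python3 st.py; python3 -c "
from h import *
c=info('wrist');print(proj([[.545,-.056,.0677],[.546,.0195,.06],[.547,.095,.06]],c))"
```

```text
2.2 [ 0.4478 -0.061   0.2416] 0.08711051101727633
[[-0.0011, -0.0, -1.0], [1.0, -0.0001, -0.0011], [-0.0001, -1.0, 0.0]]
[ 0.226  0.086 -0.393  0.    -1.092 -1.796] [-0.1  -0.55 -0.74] [-0.014 -0.035  0.019]
[[324.0484973  262.89469224]
 [388.37690588 260.29852237]
 [451.68460192 260.62079359]]
```

View pics/w1.png

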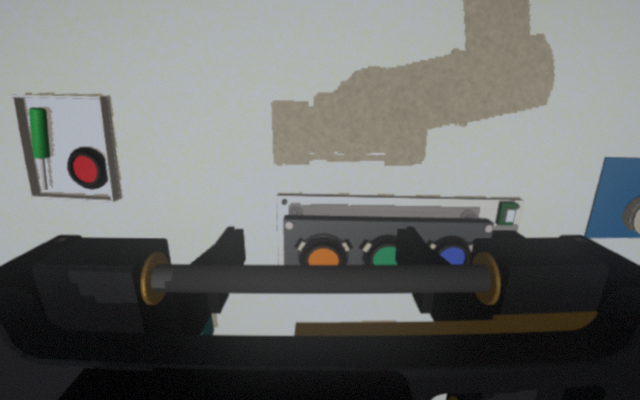

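Orange glass at about (323,258), predicted at (324,263), so the cameras agree. The fingers hide the lower part, so I'll move out in x to see the filters unobstructed.

Request:
{"fn": "send_rows", "kwargs": {"moves": [{"dx": 0,"dy": 0,"dz": -4,"twist": 0},{"dx": 0,"dy": 0,"dz": -5,"twist": 0},{"dx": 0,"dy": 0,"dz": -4,"twist": 0},{"dx": 0,"dy": 0,"dz": 0,"twist": 0},{"dx": 0,"dy": 0,"dz": 0,"twist": 0}]}}

```text
clock: 2.82
tcp_pos: [0.5772, -0.0611, 0.241]
orientation: [-0.5, -0.5, 0.5, 0.5]
ft_force: [-1.0, -0.9, 0.5]
width: 0.0866
```

```bash
python3 w.py w2; python3 st.py; python3 -c "
from h import *
im=cv2.imread('pics/w2.png');cv2.imwrite('pics/w2c.png',cv2.resize(im[80:230,240:500],None,fx=3,fy=3,interpolation=2))
c=info('wrist');print(proj([[.545,-.056,.0677],[.546,.0195,.06],[.547,.095,.06]],c))"
```

```text
2.875 [ 0.577  -0.0609  0.2415] 0.08689728533107881
[[-0.0003, -0.0008, -1.0], [1.0, -0.0, -0.0003], [-0.0, -1.0, 0.0008]]
[ 0.174  0.309 -0.105 -0.    -1.157 -1.744] [0.01 1.04 0.5 ] [-0.014 -0.007 -0.006]
[[324.61451677 150.01824563]
 [396.17125781 150.08294973]
 [466.35739733 151.44501794]]
```

View pics/w2c.png

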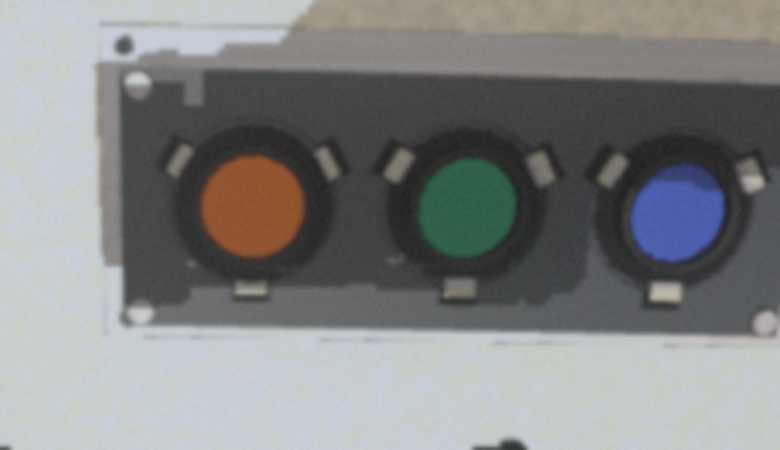

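```bash
cat > m2.py <<'E'
import pickle
from m1 import *
W=pickle.load(open('w2.pkl','rb'));w=lambda *p:f(p,3,(240,80))
print('----')
for n,a,b,c in [('blue',t1(268,184),s3(252,273),w(677,212)),('green',t1(444,189),s3(340,181),w(467,207)),('orange',t1(622,194),s3(419,84),w(253,206))]:
    X,r=tri([(a,T),(b,S),(c,W)]);print(n,X.round(4),np.round(r,4),tri([(a,T),(c,W)])[0].round(4),tri([(b,S),(c,W)])[0].round(4))
print(onz([w(253,206)],W,.0615),onz([w(253,203)],W,.058))
X=onz([w(137,86),w(139,313),w(765,322)],W,.053);print(X.round(4).tolist())
E
python3 m2.py | sed '1,/----/d'
```

```text
blue [0.5469 0.0951 0.0572] [0.0009 0.0003 0.0007] [0.5473 0.096  0.0546] [0.5465 0.0948 0.0572]
green [0.5457 0.0194 0.0567] [0.0015 0.0008 0.0007] [0.5466 0.0202 0.0522] [0.545  0.019  0.0568]
orange [ 0.5444 -0.0565  0.0642] [0.001  0.0003 0.0007] [ 0.5468 -0.0566  0.0479] [ 0.5439 -0.0567  0.0642]
[[ 0.54414738 -0.05672147  0.0615    ]] [[ 0.54357538 -0.05667799  0.058     ]]
[[0.5038, -0.0968, 0.053], [0.5847, -0.0984, 0.053], [0.588, 0.136, 0.053]]
```

The filter fix is about (0.5445, -0.0565), and all three views agree within 1 mm. Now to the tool, looking from just beyond it.

Request:
{"fn": "send_rows", "kwargs": {"moves": [{"dx": 4,"dy": 0,"dz": 0.4,"twist": 0},{"dx": 5.7,"dy": 0,"dz": 0.4,"twist": 0},{"dx": 5.7,"dy": 0,"dz": 0.4,"twist": 0},{"dx": 5.7,"dy": 0,"dz": 0.4,"twist": 0},{"dx": 5.7,"dy": 0,"dz": 0.4,"twist": 0},{"dx": 5.7,"dy": 0,"dz": 0.4,"twist": 0},{"dx": 5.7,"dy": 0,"dz": 0.4,"twist": 0},{"dx": 4,"dy": 0,"dz": 0,"twist": 0},{"dx": 2,"dy": 0,"dz": 0,"twist": 0},{"dx": 0,"dy": 0,"dz": 0,"twist": 0},{"dx": 0,"dy": 0,"dz": 0,"twist": 0}]}}

```text
clock: 4.25
tcp_pos: [0.5495, 0.3803, 0.2419]
orientation: [-0.5, -0.5, 0.5, 0.5]
ft_force: [-0.5, -0.2, 0.3]
width: 0.087
```

```bash
python3 w.py w3; python3 st.py; python3 -c "
from h import *
c=info('wrist');print(proj([[.508,.382,.115],[.508,.382,.118],[.508,.382,.003]],c))"
```

```text
4.3 [0.5496 0.3802 0.242 ] 0.0869120347134578
[[0.0004, 0.0, -1.0], [1.0, -0.0001, 0.0004], [-0.0001, -1.0, -0.0]]
[ 0.847  0.459  0.127  0.    -1.239 -2.418] [-0.39 -0.27 -0.55] [-0.032 -0.049 -0.006]
[[321.8583226  146.5618626 ]
 [321.88023895 147.0262377 ]
 [321.27952082 134.30567148]]
```

View pics/w3.png

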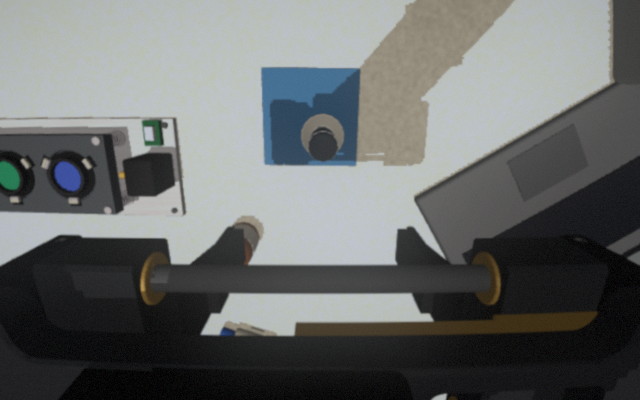

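```bash
python3 - <<'E' | sed '1,/----/d'
import pickle
from m1 import *
print('----')
W=pickle.load(open('w3.pkl','rb'))
im=cv2.imread('pics/w3.png');cv2.imwrite('pics/w3c.png',cv2.resize(im[60:175,250:370],None,fx=5,fy=5,interpolation=2))
print(onz([[323,145]],W,.118),tri([(t2(130,190),T),(s4(193,100),S),([323,145],W)]))
print('cleaner',tri([([211,174],T),([240,246],S)]),onz([[211,174]],T,.09))
E
```

```text
[[0.50607282 0.38303875 0.118     ]] (array([0.50764854, 0.38264972, 0.11504997]), [np.float64(0.0011127550889723182), np.float64(0.00021952220272421964), np.float64(0.0012598881670061587)])
cleaner (array([0.63897415, 0.2714824 , 0.08343633]), [np.float64(0.006156664052128694), np.float64(0.006156664052128689)]) [[0.63217994 0.26636904 0.09      ]]
```

View pics/w3c.png

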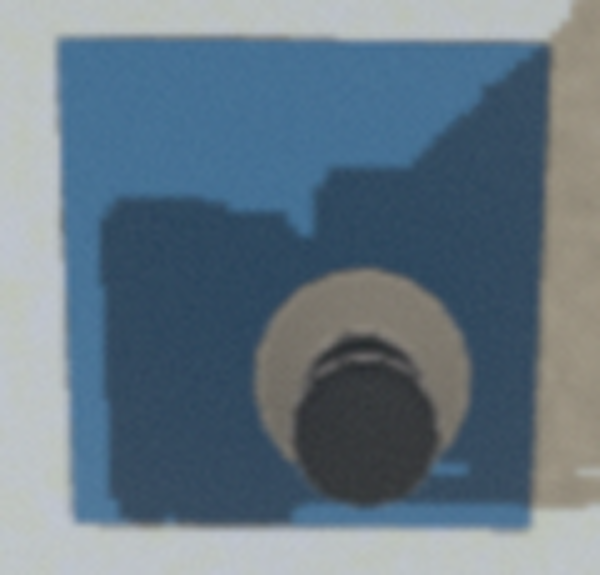

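The tool axis is at (0.507, 0.383), with its cap on handle pixel (323,147). I'll centre over it and go down to grip 80 mm above the nose (TCP z 0.083).

Request:
{"fn": "send_rows", "kwargs": {"moves": [{"dx": 0.28,"dy": 0,"dz": 2.2,"twist": 0},{"dx": 0,"dy": 0,"dz": 2.05,"twist": 0},{"dx": 0,"dy": 2,"dz": 0,"twist": 0},{"dx": 0,"dy": 3.4,"dz": 0,"twist": 0},{"dx": 0,"dy": 3.4,"dz": 0,"twist": 0},{"dx": 0,"dy": 3.4,"dz": 0,"twist": 0},{"dx": 0,"dy": 2.4,"dz": 0,"twist": 0},{"dx": 0,"dy": 1.3,"dz": 0,"twist": 0},{"dx": 0,"dy": 0,"dz": 0,"twist": 0},{"dx": 0,"dy": 0,"dz": 0,"twist": 0}]}}

```text
clock: 5.55
tcp_pos: [0.5078, 0.3849, 0.0839]
orientation: [0.5, 0.501, -0.499, -0.5]
ft_force: [0.3, -0.6, 1.1]
width: 0.087
```

```bash
python3 w.py w4; python3 st.py
```

```text
5.6 [0.5077 0.385  0.084 ] 0.08713993700626561
[[-0.001, 0.0018, -1.0], [1.0, 0.0019, -0.001], [0.0019, -1.0, -0.0018]]
[ 0.902  0.546 -0.154  0.    -0.868 -2.472] [ 0.12  0.3  -0.2 ] [ 0.016 -0.031  0.005]
```

View pics/w4.png

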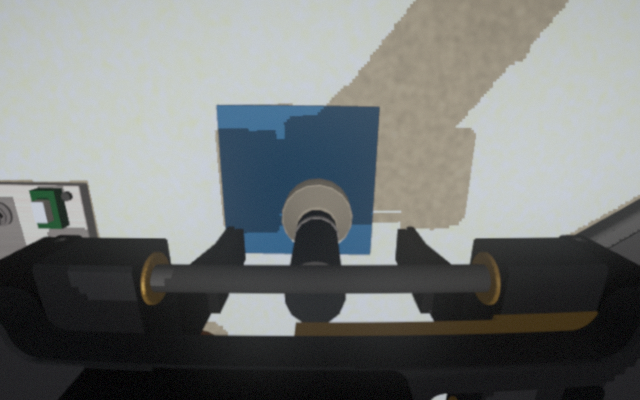

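The handle stands centred between the fingers, at about column 318. Closing.

Request:
{"fn": "send_rows", "kwargs": {"moves": [{"dx": 0,"dy": 0,"dz": 0,"twist": 0},{"dx": 0,"dy": 0,"dz": 0,"twist": 0},{"dx": 0,"dy": 0,"dz": 0,"twist": 0},{"dx": 0,"dy": 0,"dz": 0,"twist": 0},{"dx": 0,"dy": 0,"dz": 0,"twist": 0},{"dx": 0,"dy": 0,"dz": 0,"twist": 0},{"dx": 0,"dy": 0,"dz": 0,"twist": 0},{"dx": 0,"dy": 0,"dz": 0,"twist": 0}], "hand": 1.5, "newtons": 55}}

```text
clock: 6.6
tcp_pos: [0.5068, 0.3844, 0.0823]
orientation: [-0.5, -0.5, 0.5, 0.5]
ft_force: [-0.2, -0.5, -0.5]
width: 0.0249
```

```bash
python3 st.py
```

```text
6.6 [0.5068 0.3844 0.0823] 0.024938552628517286
[[-0.0009, -0.0005, -1.0], [1.0, -0.0004, -0.0009], [-0.0004, -1.0, 0.0005]]
[ 0.903  0.548 -0.156 -0.    -0.868 -2.472] [-0.19 -0.5  -0.5 ] [-0.073  0.035  0.013]
```

Request:
{"fn": "send_rows", "kwargs": {"moves": [{"dx": 0,"dy": -1,"dz": 0,"twist": 0},{"dx": 0,"dy": -2.5,"dz": 0,"twist": 0},{"dx": 0,"dy": -3,"dz": 0,"twist": 0},{"dx": 0,"dy": -3,"dz": 0,"twist": 0},{"dx": 0,"dy": -2.5,"dz": 0,"twist": 0},{"dx": 0,"dy": 0,"dz": 0,"twist": 0},{"dx": 0,"dy": 0,"dz": 0,"twist": 0}]}}

```text
clock: 7.48
tcp_pos: [0.5063, 0.384, 0.2014]
orientation: [-0.5, -0.499, 0.501, 0.5]
ft_force: [0.1, 0.7, -1.7]
width: 0.0251
```

```bash
python3 w.py w5; python3 st.py;python3 -c "
from h import *
im=env.read_camera('side');cv2.imwrite('pics/s5.png',cv2.resize(im[200:350,180:330],None,fx=4,fy=4,interpolation=2))"
```

```text
7.525 [0.5063 0.3839 0.2009] 0.025035401763322522
[[-0.0007, -0.0023, -1.0], [1.0, -0.0019, -0.0007], [-0.0019, -1.0, 0.0023]]
[ 9.030e-01  4.330e-01 -2.100e-02 -1.000e-03 -1.120e+00 -2.472e+00] [-0.27 -0.05 -1.77] [ 0.009 -0.038  0.004]
```

View pics/s5.png

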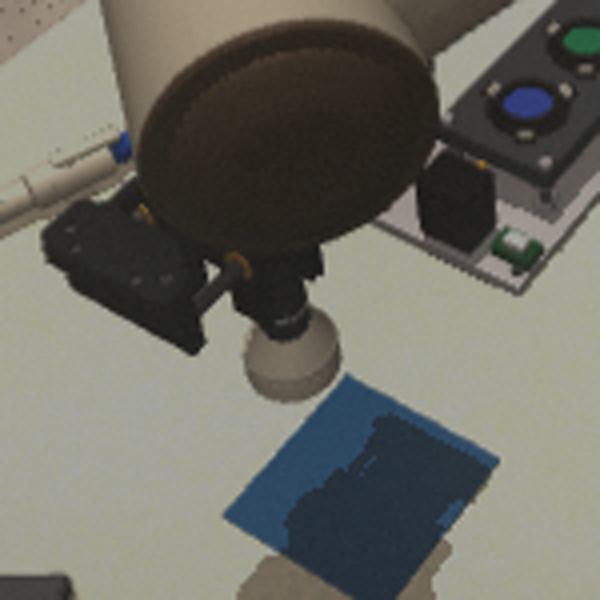

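View pics/w5.png

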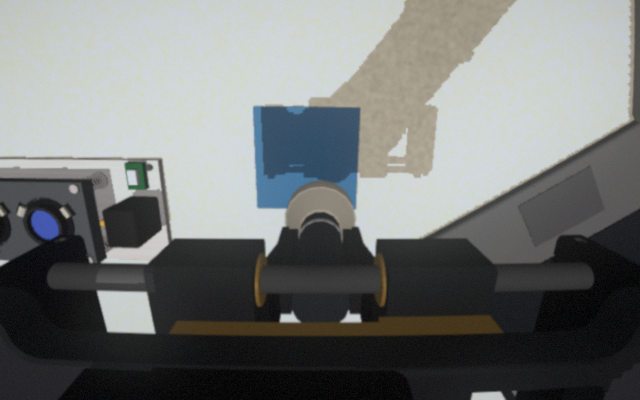

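Run:
```python
import pickle
from h import *
from scipy.spatial.transform import Rotation as R
W=pickle.load(open('w5.pkl','rb'))
im=cv2.imread('pics/w5.png');k=6
big=cv2.resize(im[170:270,265:375],None,fx=k,fy=k,interpolation=2)
t=np.array([.5064,.384,.2011])
a=np.linspace(0,2*np.pi,100)
for h,r,col in [(0,.025,(0,0,255)),(.012,.025,(0,255,0)),(.034,.013,(255,0,0))]:
    P=np.c_[t[0]+r*np.cos(a),t[1]+r*np.sin(a),np.full(100,t[2]-.08+h)]
    q=(proj(P,W)-[265,170]+.5)*k-.5
    cv2.polylines(big,[q.astype(int)],True,col,1)
cv2.imwrite('pics/w5o.png',big)
```

```text
(no output)
```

View pics/w5o.png

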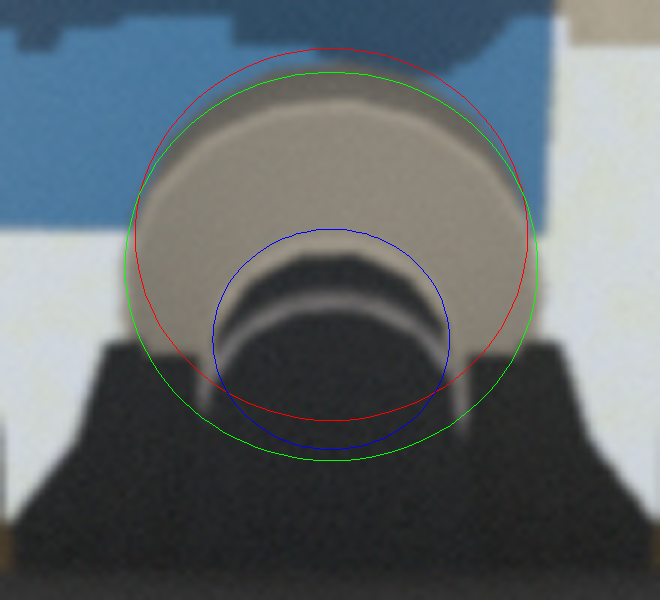

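The tool is held upright. The wrist view puts the nose about 1–2 mm further out in x than the TCP and matches in y. I'll carry it over the filter and compare the two directly.

Request:
{"fn": "send_rows", "kwargs": {"moves": [{"dx": -3,"dy": 0,"dz": -0.4,"twist": 0},{"dx": -5,"dy": 0,"dz": -0.4,"twist": 0},{"dx": -5.5,"dy": 0,"dz": -0.4,"twist": 0},{"dx": -5.5,"dy": 0,"dz": -0.4,"twist": 0},{"dx": -5.5,"dy": 0,"dz": -0.4,"twist": 0},{"dx": -5.5,"dy": 0,"dz": -0.4,"twist": 0},{"dx": -5.5,"dy": 0,"dz": -0.4,"twist": 0},{"dx": -4.5,"dy": 0,"dz": -0.4,"twist": 0},{"dx": -3,"dy": 0,"dz": -0.4,"twist": 0},{"dx": -1,"dy": 0,"dz": -0.1,"twist": 0},{"dx": 0,"dy": 0,"dz": 0,"twist": 0},{"dx": 0,"dy": 0,"dz": 0,"twist": 0}]}}

```text
clock: 9.07
tcp_pos: [0.5444, -0.0546, 0.2022]
orientation: [-0.499, -0.5, 0.501, 0.5]
ft_force: [-0.1, 0.7, -1.3]
width: 0.0253
```

```bash
python3 w.py w6; python3 st.py
```

```text
9.125 [ 0.5444 -0.0545  0.2024] 0.025479925324530073
[[-0.0024, -0.0003, -1.0], [1.0, 0.0001, -0.0024], [0.0001, -1.0, 0.0003]]
[ 0.197  0.286 -0.243 -0.    -1.042 -1.765] [-0.65  0.11 -1.23] [ 0.002 -0.073  0.059]
```

View pics/w6.png

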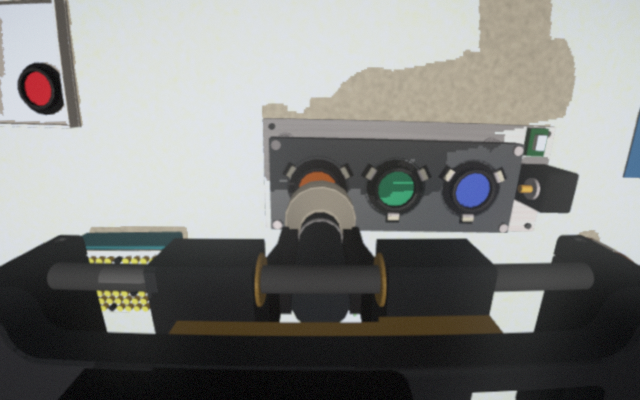

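Request:
{"fn": "send_rows", "kwargs": {"moves": [{"dx": -0.2,"dy": 1.5,"dz": 0.1,"twist": 0},{"dx": 0,"dy": 2,"dz": 0,"twist": 0},{"dx": 0,"dy": 0.7,"dz": 0,"twist": 0},{"dx": 0,"dy": 0,"dz": 0,"twist": 0},{"dx": 0,"dy": 0,"dz": 0,"twist": 0}]}}

```text
clock: 9.75
tcp_pos: [0.544, -0.0573, 0.1611]
orientation: [0.5, 0.501, -0.5, -0.499]
ft_force: [0.2, -0.3, -1.7]
width: 0.0253
```

```bash
python3 w.py w7; python3 st.py;python3 -c "
from h import *
im=env.read_camera('side');cv2.imwrite('pics/s7.png',im);cv2.imwrite('pics/s7c.png',cv2.resize(im[165:245,290:390],None,fx=7,fy=7,interpolation=2))
im=env.read_camera('top');cv2.imwrite('pics/t7.png',im)
im=cv2.imread('pics/w7.png');cv2.imwrite('pics/w7c.png',cv2.resize(im[130:260,250:500],None,fx=3.2,fy=3.2,interpolation=2))
"
```

```text
9.8 [ 0.544  -0.0573  0.1612] 0.02523482313505824
[[-0.0013, 0.0015, -1.0], [1.0, 0.0001, -0.0013], [0.0001, -1.0, -0.0015]]
[ 0.192  0.326 -0.3    0.    -0.943 -1.761] [-0.33  0.73 -1.49] [-0.099 -0.006 -0.015]
```

View pics/s7c.png

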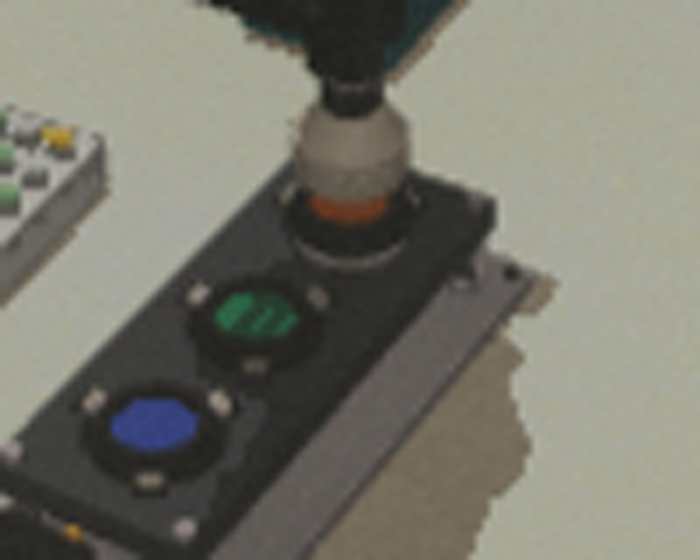

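View pics/w7c.png

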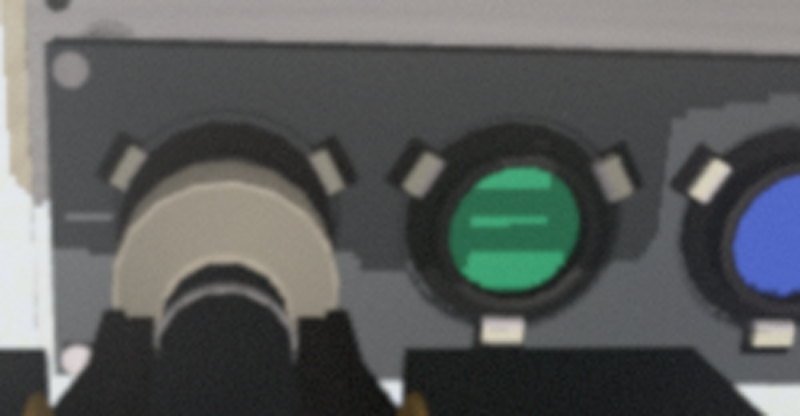

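View pics/t7.png

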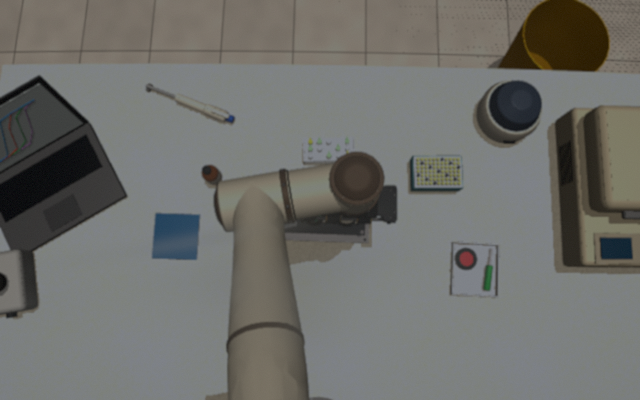

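```bash
cat > ov.py <<'E'
import pickle,sys
from h import *
def ov(im,cam,crop,k,items,out):
    x0,x1,y0,y1=crop;big=cv2.resize(im[y0:y1,x0:x1],None,fx=k,fy=k,interpolation=2)
    a=np.linspace(0,2*np.pi,120)
    for x,y,z,r,col in items:
        q=(proj(np.c_[x+r*np.cos(a),y+r*np.sin(a),np.full(120,z)],cam)-[x0,y0]+.5)*k-.5
        cv2.polylines(big,[q.astype(int)],True,col,1)
    cv2.imwrite(out,big)
if __name__=='__main__':
    W=pickle.load(open('w7.pkl','rb'));S=info('side')
    nx,ny,nz=.5442+.0015,-.0573,.1612-.08
    fx,fy,fz=.5445,-.0565,.0675
    it=[(nx,ny,nz,.025,(0,0,255)),(nx,ny,nz+.012,.025,(255,0,255)),(fx,fy,fz,.022,(0,255,255)),(fx,fy,fz-.006,.018,(255,255,0)),(fx,fy,fz-.009,.028,(0,255,0))]
    ov(cv2.imread('pics/w7.png'),W,(265,375,150,250),7,it,'pics/w7o.png')
    ov(cv2.imread('pics/s7.png'),S,(315,365,170,210),14,it,'pics/s7o.png')
E
python3 ov.py
```

```text
(no output)
```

View pics/w7o.png

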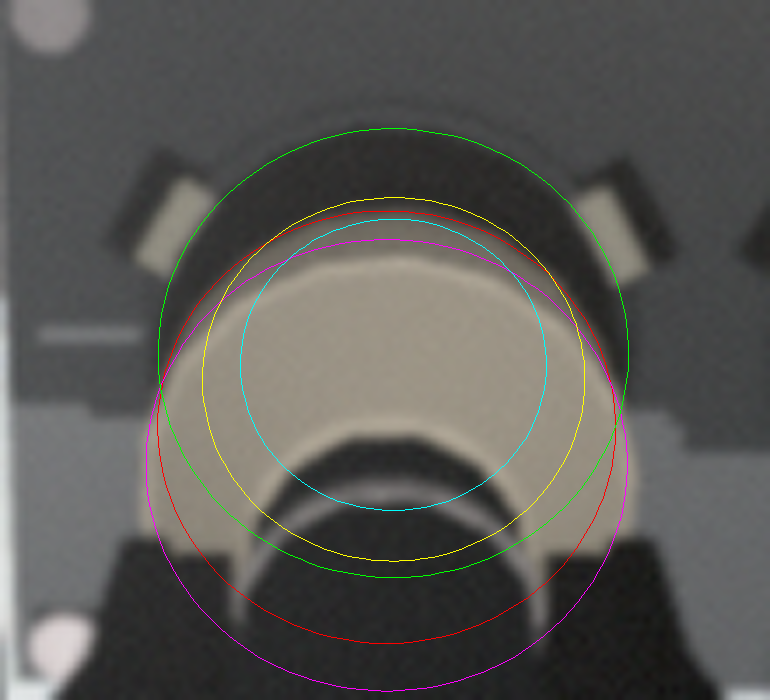

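View pics/s7o.png

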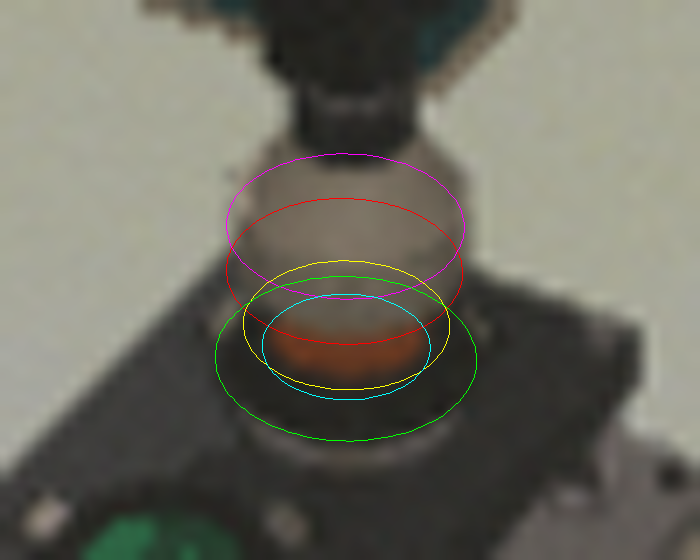

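Overlay reading: relative to the filter, the nose sits about 1–1.5 mm too far in +x and matches in y. I'll correct that, go down to just above the rim, and check again.

Request:
{"fn": "send_rows", "kwargs": {"moves": [{"dx": 0.05,"dy": 0.3,"dz": 0.13,"twist": 0},{"dx": 0,"dy": 0.4,"dz": 0,"twist": 0},{"dx": 0,"dy": 0,"dz": 0,"twist": 0},{"dx": 0,"dy": 0,"dz": 0,"twist": 0}]}}

```text
clock: 10.4
tcp_pos: [0.5422, -0.0569, 0.1535]
orientation: [-0.5, -0.5, 0.5, 0.5]
ft_force: [-0.3, -0.7, -2.1]
width: 0.025
```

```bash
python3 w.py w8; python3 st.py;python3 -c "
import pickle
from ov import *
im=env.read_camera('side');cv2.imwrite('pics/s8.png',im)
W=pickle.load(open('w8.pkl','rb'));S=info('side')
s=env.get_obs()['tcp_pos'];nx,ny,nz=s[0]+.0015,s[1],s[2]-.08
fx,fy,fz=.5442,-.0566,.0675
it=[(nx,ny,nz,.025,(0,0,255)),(fx,fy,fz-.009,.028,(0,255,0)),(fx,fy,fz-.0155,.0295,(255,255,0))]
ov(cv2.imread('pics/w8.png'),W,(265,375,150,250),7,it,'pics/w8o.png')
ov(im,S,(315,365,170,210),14,[],'pics/s8o.png')"
```

```text
10.45 [ 0.5423 -0.057   0.1536] 0.025144276639114782
[[-0.001, 0.0001, -1.0], [1.0, -0.0, -0.001], [-0.0, -1.0, -0.0001]]
[ 0.193  0.332 -0.313  0.    -0.926 -1.763] [ 0.21  0.97 -1.27] [-0.007  0.015 -0.044]
```

View pics/w8o.png

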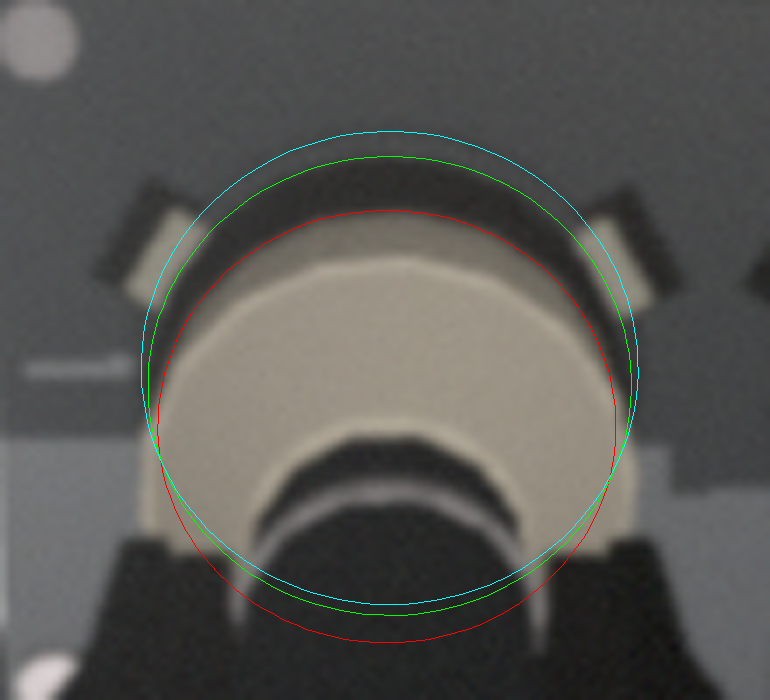

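View pics/s8o.png

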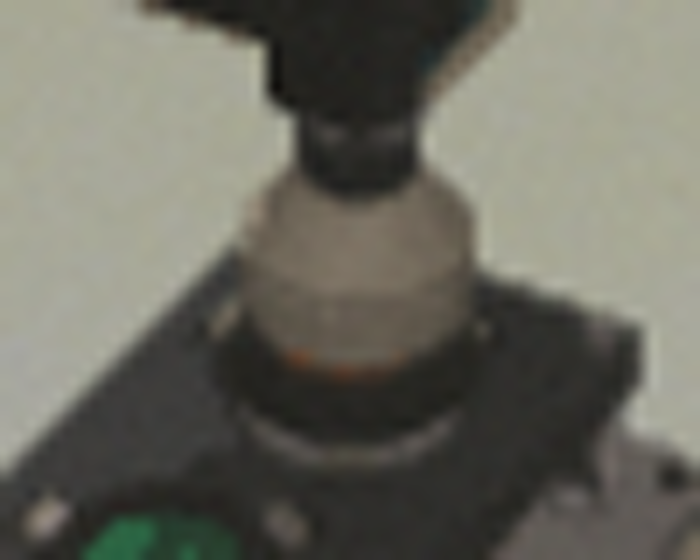

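The nose sits on the modelled circle and is concentric with the clips within about 0.5 mm; the side view asks for a touch of +y and +x. I'll press in small steps, watching the force.

Request:
{"fn": "send_rows", "kwargs": {"moves": [{"dx": 0.06,"dy": 0.1,"dz": -0.03,"twist": 0},{"dx": 0,"dy": 0.2,"dz": 0,"twist": 0},{"dx": 0,"dy": 0.1,"dz": 0,"twist": 0},{"dx": 0,"dy": 0.1,"dz": 0,"twist": 0},{"dx": 0,"dy": 0.1,"dz": 0,"twist": 0},{"dx": 0,"dy": 0,"dz": 0,"twist": 0}]}}

```text
clock: 11.25
tcp_pos: [0.5424, -0.0563, 0.1475]
orientation: [-0.5, -0.5, 0.5, 0.5]
ft_force: [0.0, 0.5, -1.2]
width: 0.025
```

Request:
{"fn": "send_rows", "kwargs": {"moves": [{"dx": 0,"dy": 0.1,"dz": 0,"twist": 0},{"dx": 0,"dy": 0.1,"dz": 0,"twist": 0},{"dx": 0,"dy": 0,"dz": 0,"twist": 0}]}}

```text
clock: 11.62
tcp_pos: [0.5426, -0.0563, 0.1458]
orientation: [0.5, 0.5, -0.5, -0.5]
ft_force: [-0.5, 0.5, 0.0]
width: 0.0251
```

Request:
{"fn": "send_rows", "kwargs": {"moves": [{"dx": 0,"dy": 0.1,"dz": 0,"twist": 0},{"dx": 0,"dy": 0.1,"dz": 0,"twist": 0},{"dx": 0,"dy": 0,"dz": 0,"twist": 0}]}}

```text
clock: 12.0
tcp_pos: [0.5427, -0.0563, 0.1438]
orientation: [0.5, 0.5, -0.5, -0.5]
ft_force: [-0.2, -0.2, 2.0]
width: 0.0255
```

Request:
{"fn": "send_rows", "kwargs": {"moves": [{"dx": 0,"dy": 0.1,"dz": 0,"twist": 0},{"dx": 0,"dy": 0.1,"dz": 0,"twist": 0},{"dx": 0,"dy": 0.1,"dz": 0,"twist": 0},{"dx": 0,"dy": 0,"dz": 0,"twist": 0}]}}

```text
clock: 12.5
tcp_pos: [0.5428, -0.0563, 0.1409]
orientation: [0.5, 0.5, -0.5, -0.499]
ft_force: [-0.3, -0.1, 4.8]
width: 0.0248
```

Request:
{"fn": "send_rows", "kwargs": {"moves": [{"dx": 0,"dy": 0.1,"dz": 0,"twist": 0},{"dx": 0,"dy": 0.1,"dz": 0,"twist": 0},{"dx": 0,"dy": 0,"dz": 0,"twist": 0}]}}

```text
clock: 12.88
tcp_pos: [0.5429, -0.0564, 0.1393]
orientation: [0.5, 0.501, -0.5, -0.499]
ft_force: [-1.8, 0.6, 6.8]
width: 0.025
```

Request:
{"fn": "send_rows", "kwargs": {"moves": [{"dx": 0,"dy": 0.1,"dz": 0,"twist": 0},{"dx": 0,"dy": 0.05,"dz": 0,"twist": 0},{"dx": 0,"dy": 0,"dz": 0,"twist": 0}]}}

```text
clock: 13.25
tcp_pos: [0.5429, -0.0564, 0.1381]
orientation: [0.5, 0.501, -0.5, -0.499]
ft_force: [-2.5, -0.1, 8.1]
width: 0.0248
```

Request:
{"fn": "send_rows", "kwargs": {"moves": [{"dx": 0,"dy": 0.1,"dz": 0,"twist": 0},{"dx": 0,"dy": 0.05,"dz": 0,"twist": 0},{"dx": 0,"dy": 0,"dz": 0,"twist": 0}]}}

```text
clock: 13.62
tcp_pos: [0.543, -0.0564, 0.1368]
orientation: [0.5, 0.501, -0.5, -0.499]
ft_force: [-3.1, 0.6, 8.9]
width: 0.0249
```

```bash
python3 st.py; python3 w.py w9; python3 -c "
from h import *
im=cv2.imread('pics/w9.png');cv2.imwrite('pics/w9c.png',cv2.resize(im[130:260,250:500],None,fx=3.2,fy=3.2,interpolation=2))
im=env.read_camera('side');cv2.imwrite('pics/s9c.png',cv2.resize(im[165:245,290:390],None,fx=7,fy=7,interpolation=2))"
```

```text
13.625 [ 0.543  -0.0564  0.1368] 0.024891589940303705
[[-0.0016, 0.0016, -1.0], [1.0, -0.0003, -0.0016], [-0.0003, -1.0, -0.0016]]
[ 1.940e-01  3.520e-01 -3.330e-01  1.000e-03 -8.850e-01 -1.764e+00] [-3.12  0.57  8.89] [ 0.167  0.618 -0.035]
```

View pics/w9c.png

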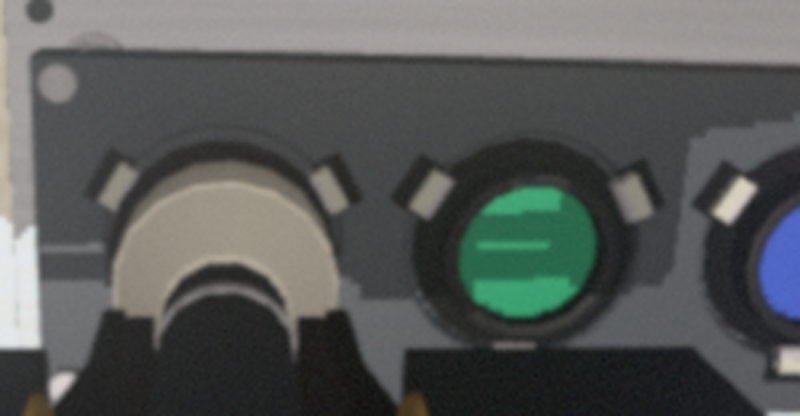

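View pics/s9c.png

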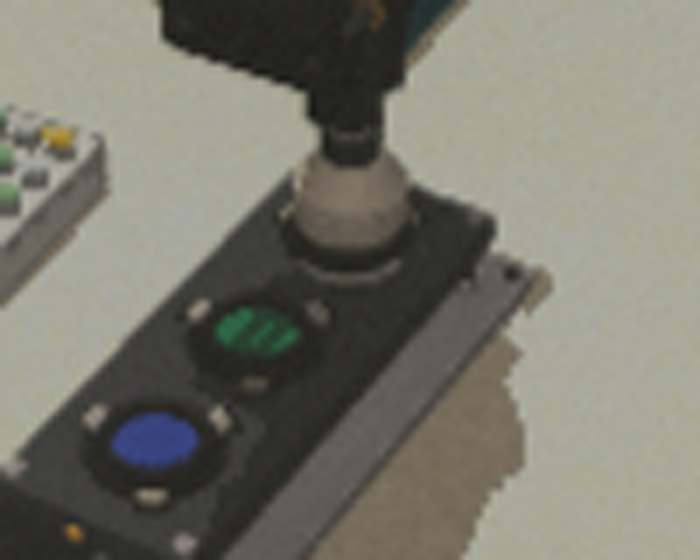

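There's a 3 N sideways reaction in x because the arm is drifting out slightly under load. I'll ease x back a little while continuing.

Request:
{"fn": "send_rows", "kwargs": {"moves": [{"dx": 0,"dy": 0,"dz": 0.05,"twist": 0},{"dx": 0,"dy": 0.1,"dz": 0.02,"twist": 0},{"dx": 0,"dy": 0,"dz": 0,"twist": 0}]}}

```text
clock: 14.1
tcp_pos: [0.5429, -0.0563, 0.1362]
orientation: [0.5, 0.501, -0.5, -0.499]
ft_force: [-1.0, 0.8, 9.9]
width: 0.0251
```

Request:
{"fn": "send_rows", "kwargs": {"moves": [{"dx": 0,"dy": 0.1,"dz": 0.02,"twist": 0},{"dx": 0,"dy": 0.05,"dz": 0,"twist": 0},{"dx": 0,"dy": 0,"dz": 0,"twist": 0}]}}

```text
clock: 14.48
tcp_pos: [0.5429, -0.0564, 0.135]
orientation: [0.501, 0.501, -0.5, -0.499]
ft_force: [-2.0, 0.7, 10.6]
width: 0.0252
```

Request:
{"fn": "send_rows", "kwargs": {"moves": [{"dx": 0,"dy": 0.05,"dz": 0.02,"twist": 0},{"dx": 0,"dy": 0.05,"dz": 0.02,"twist": 0},{"dx": 0,"dy": 0,"dz": 0,"twist": 0}]}}

```text
clock: 14.85
tcp_pos: [0.5428, -0.0564, 0.1343]
orientation: [0.501, 0.502, -0.5, -0.498]
ft_force: [-1.9, 1.2, 12.1]
width: 0.0253
```

Request:
{"fn": "send_rows", "kwargs": {"moves": [{"dx": 0,"dy": 0.05,"dz": 0.02,"twist": 0},{"dx": 0,"dy": 0.05,"dz": 0,"twist": 0},{"dx": 0,"dy": 0,"dz": 0,"twist": 0}]}}

```text
clock: 15.22
tcp_pos: [0.5428, -0.0564, 0.1335]
orientation: [0.501, 0.502, -0.499, -0.498]
ft_force: [-2.3, 0.3, 12.4]
width: 0.0255
```

```bash
python3 st.py; python3 w.py w10; python3 -c "
from h import *
im=cv2.imread('pics/w10.png');cv2.imwrite('pics/w10c.png',cv2.resize(im[130:260,250:500],None,fx=3.2,fy=3.2,interpolation=2))
im=env.read_camera('side');cv2.imwrite('pics/s10c.png',cv2.resize(im[165:245,290:390],None,fx=7,fy=7,interpolation=2))"
```

```text
15.225 [ 0.5428 -0.0564  0.1335] 0.025462491272686048
[[-0.0022, 0.0049, -1.0], [1.0, -0.0005, -0.0022], [-0.0005, -1.0, -0.0049]]
[ 0.194  0.354 -0.34   0.002 -0.872 -1.764] [-2.27  0.27 12.37] [ 0.129  0.547 -0.032]
```

View pics/w10c.png

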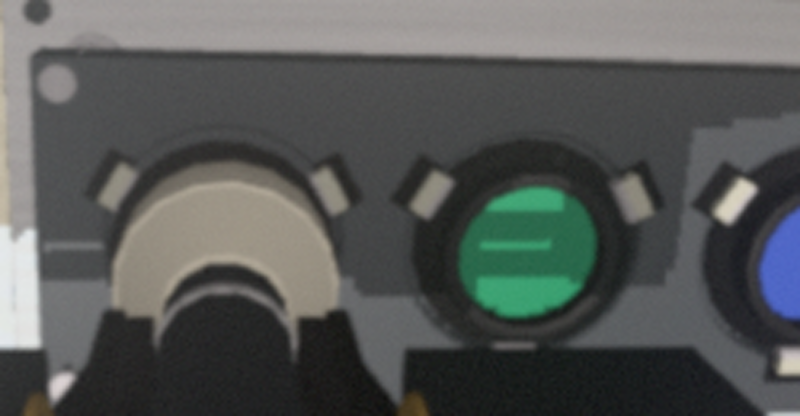

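View pics/s10c.png

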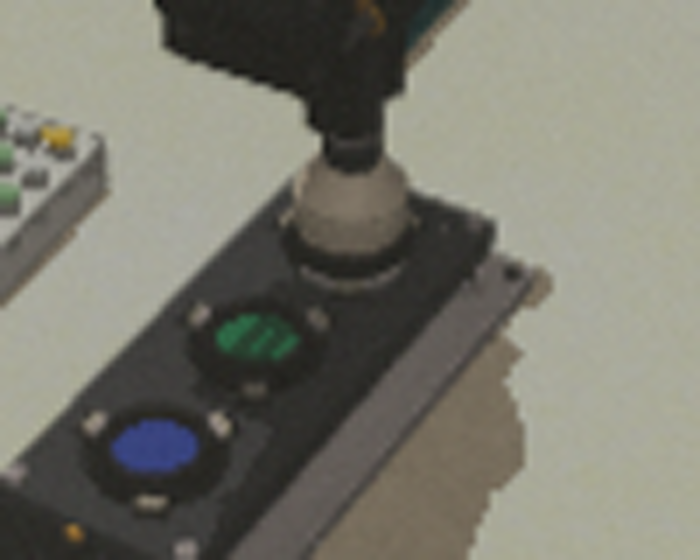

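No click yet at about 14 N net; the carrier has sunk roughly 9 mm and the nose is still centred between the clips. Continuing in small steps.

Request:
{"fn": "send_rows", "kwargs": {"moves": [{"dx": 0,"dy": 0.05,"dz": 0.03,"twist": 0},{"dx": 0,"dy": 0.05,"dz": 0.02,"twist": 0},{"dx": 0,"dy": 0,"dz": 0,"twist": 0}]}}

```text
clock: 15.7
tcp_pos: [0.5426, -0.0564, 0.1328]
orientation: [0.501, 0.502, -0.499, -0.498]
ft_force: [-2.0, 0.7, 13.7]
width: 0.0252
```

Request:
{"fn": "send_rows", "kwargs": {"moves": [{"dx": 0,"dy": 0.05,"dz": 0.02,"twist": 0},{"dx": 0,"dy": 0.05,"dz": 0,"twist": 0},{"dx": 0,"dy": 0,"dz": 0,"twist": 0}]}}

```text
clock: 16.08
tcp_pos: [0.5426, -0.0564, 0.132]
orientation: [0.501, 0.502, -0.499, -0.498]
ft_force: [-1.4, 0.8, 14.0]
width: 0.0252
```

Request:
{"fn": "send_rows", "kwargs": {"moves": [{"dx": 0,"dy": 0.05,"dz": 0.01,"twist": 0},{"dx": 0,"dy": 0.05,"dz": 0,"twist": 0},{"dx": 0,"dy": 0,"dz": 0,"twist": 0}]}}

```text
clock: 16.45
tcp_pos: [0.5426, -0.0563, 0.1313]
orientation: [0.501, 0.502, -0.499, -0.498]
ft_force: [-2.2, 0.6, 15.7]
width: 0.0252
```

Request:
{"fn": "send_rows", "kwargs": {"moves": [{"dx": 0,"dy": 0.05,"dz": 0.01,"twist": 0},{"dx": 0,"dy": 0.05,"dz": 0,"twist": 0},{"dx": 0,"dy": 0,"dz": 0,"twist": 0}]}}

```text
clock: 16.82
tcp_pos: [0.5424, -0.0563, 0.1294]
orientation: [0.501, 0.502, -0.499, -0.498]
ft_force: [0.9, 0.4, 10.2]
width: 0.025
```

```bash
python3 st.py; python3 w.py w11; python3 -c "
from h import *
im=cv2.imread('pics/w11.png');cv2.imwrite('pics/w11c.png',cv2.resize(im[130:260,250:500],None,fx=3.2,fy=3.2,interpolation=2))
im=env.read_camera('side');cv2.imwrite('pics/s11c.png',cv2.resize(im[165:245,290:390],None,fx=7,fy=7,interpolation=2))"
```

```text
16.825 [ 0.5424 -0.0563  0.1294] 0.025001654783568413
[[-0.0023, 0.0062, -1.0], [1.0, -0.0002, -0.0023], [-0.0002, -1.0, -0.0062]]
[ 0.195  0.358 -0.346  0.002 -0.861 -1.765] [ 0.87  0.37 10.18] [ 0.046  0.081 -0.029]
```

View pics/w11c.png

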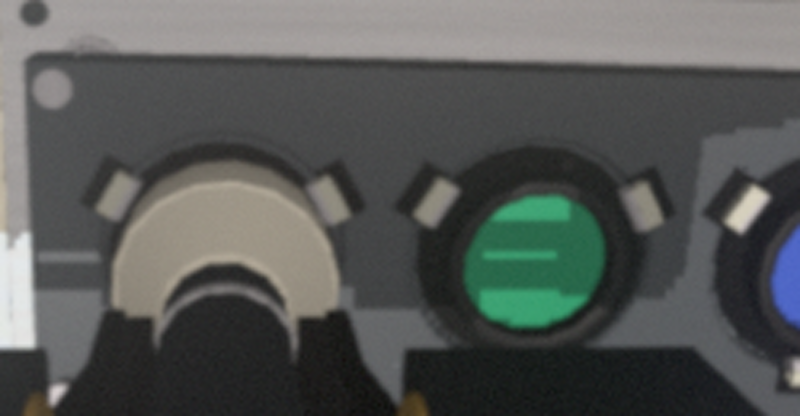

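View pics/s11c.png

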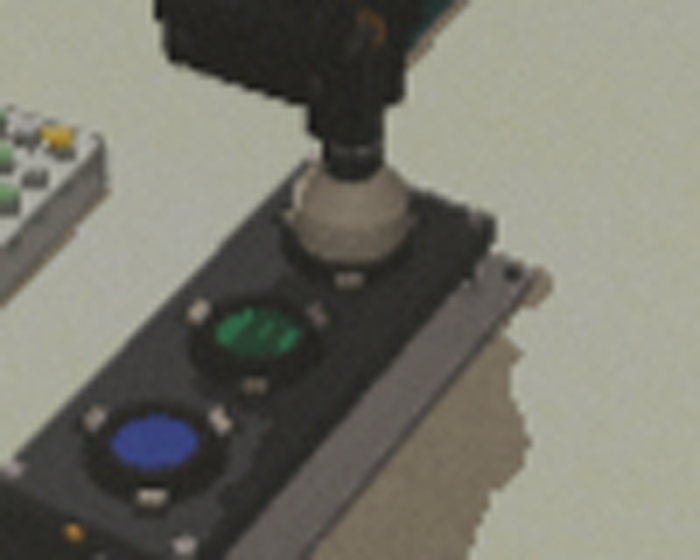

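It clicked: the force fell from 15.7 to 10.2 N and the near clip is now visible over the flange at (348,279) in the side crop. I'll press slightly more to be sure all three clips have snapped.

Request:
{"fn": "send_rows", "kwargs": {"moves": [{"dx": 0,"dy": 0.1,"dz": 0,"twist": 0},{"dx": 0,"dy": 0.1,"dz": 0,"twist": 0},{"dx": 0,"dy": 0,"dz": 0,"twist": 0}]}}

```text
clock: 17.3
tcp_pos: [0.5425, -0.0563, 0.1275]
orientation: [0.501, 0.502, -0.499, -0.498]
ft_force: [0.2, -0.1, 12.2]
width: 0.0253
```

Request:
{"fn": "send_rows", "kwargs": {"moves": [{"dx": 0,"dy": 0.1,"dz": 0,"twist": 0},{"dx": 0,"dy": 0.05,"dz": 0,"twist": 0},{"dx": 0,"dy": 0,"dz": 0,"twist": 0}]}}

```text
clock: 17.68
tcp_pos: [0.5426, -0.0563, 0.1264]
orientation: [0.501, 0.502, -0.499, -0.498]
ft_force: [-1.2, 1.2, 13.0]
width: 0.0251
```

After the click the force fits the same spring line (about 1.07 N/mm) with the filter 7.5 mm lower, so it is fully home. Lifting straight off.

Request:
{"fn": "send_rows", "kwargs": {"moves": [{"dx": 0,"dy": -0.5,"dz": 0,"twist": 0},{"dx": 0,"dy": -0.8,"dz": -0.05,"twist": 0},{"dx": 0,"dy": -1,"dz": -0.05,"twist": 0},{"dx": 0,"dy": -2,"dz": 0,"twist": 0},{"dx": 0,"dy": -2.5,"dz": 0,"twist": 0},{"dx": 0,"dy": -1,"dz": 0,"twist": 0},{"dx": 0,"dy": 0,"dz": 0,"twist": 0},{"dx": 0,"dy": 0,"dz": 0,"twist": 0}]}}

```text
clock: 18.68
tcp_pos: [0.5402, -0.0563, 0.2002]
orientation: [-0.499, -0.5, 0.501, 0.501]
ft_force: [-0.4, -0.6, -1.8]
width: 0.025
```

```bash
python3 st.py; python3 w.py w12; python3 -c "
from h import *
im=cv2.imread('pics/w12.png');cv2.imwrite('pics/w12c.png',cv2.resize(im[130:260,250:500],None,fx=3.2,fy=3.2,interpolation=2))
im=env.read_camera('side');cv2.imwrite('pics/s12c.png',cv2.resize(im[145:245,280:390],None,fx=6,fy=6,interpolation=2))"
```

```text
18.675 [ 0.5402 -0.0563  0.2002] 0.02502900300366378
[[-0.0007, -0.0027, -1.0], [1.0, 0.0001, -0.0007], [0.0001, -1.0, 0.0027]]
[ 1.940e-01  2.820e-01 -2.540e-01 -1.000e-03 -1.038e+00 -1.764e+00] [-0.42 -0.63 -1.79] [-0.058  0.011 -0.033]
```

View pics/w12c.png

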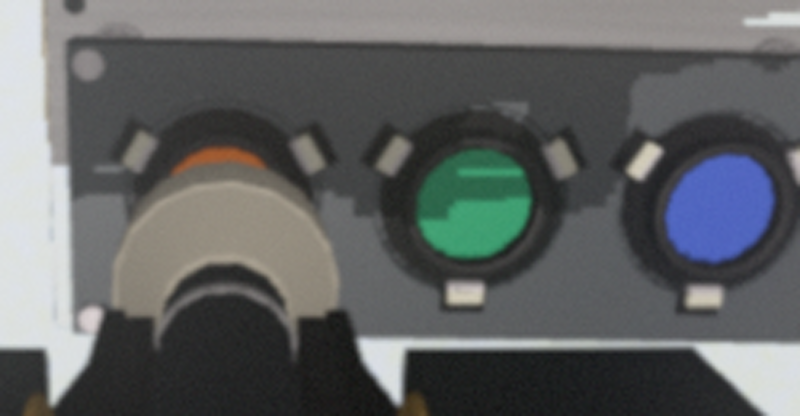

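View pics/s12c.png

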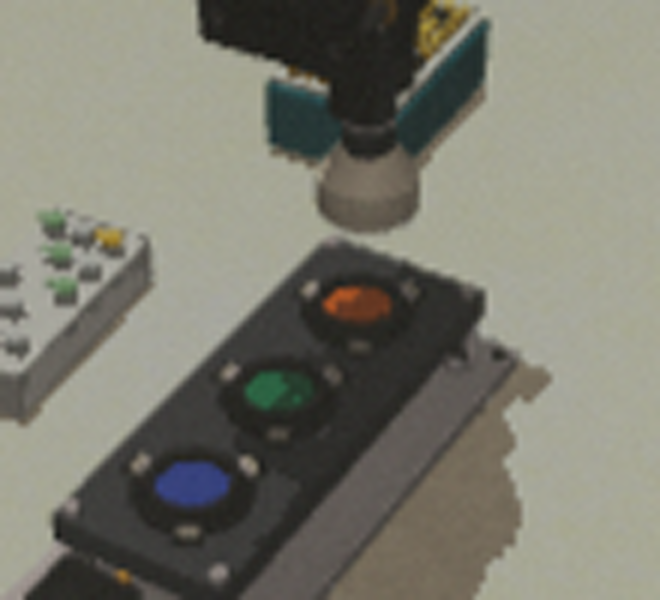

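Home: the orange filter now shows all three clips over its flange and looks like the green and blue ones in the side crop. Now back to the middle of the mat.

Request:
{"fn": "send_rows", "kwargs": {"moves": [{"dx": 3,"dy": 0,"dz": 0.5,"twist": 0},{"dx": 5,"dy": 0,"dz": 0.6,"twist": 0},{"dx": 5.5,"dy": 0,"dz": 0.6,"twist": 0},{"dx": 5.5,"dy": 0,"dz": 0.6,"twist": 0},{"dx": 5.5,"dy": 0,"dz": 0.6,"twist": 0},{"dx": 5.5,"dy": 0,"dz": 0.6,"twist": 0},{"dx": 5.5,"dy": 0,"dz": 0.6,"twist": 0},{"dx": 4,"dy": 0,"dz": 0.6,"twist": 0},{"dx": 2.5,"dy": 0,"dz": 0.5,"twist": 0},{"dx": 0.6,"dy": 0,"dz": 0.1,"twist": 0},{"dx": 0,"dy": 0,"dz": 0,"twist": 0},{"dx": 0,"dy": 0,"dz": 0,"twist": 0}]}}

```text
clock: 20.27
tcp_pos: [0.4879, 0.3684, 0.2016]
orientation: [0.5, 0.5, -0.5, -0.5]
ft_force: [1.0, -0.3, -1.5]
width: 0.0253
```

Request:
{"fn": "send_rows", "kwargs": {"moves": [{"dx": 0,"dy": 2,"dz": 0,"twist": 0},{"dx": 0,"dy": 3,"dz": 0,"twist": 0},{"dx": 0,"dy": 3,"dz": 0,"twist": 0},{"dx": 0,"dy": 2,"dz": 0,"twist": 0},{"dx": 0,"dy": 0.8,"dz": 0,"twist": 0},{"dx": 0,"dy": 0,"dz": 0,"twist": 0},{"dx": 0,"dy": 0,"dz": 0,"twist": 0}]}}

```text
clock: 21.15
tcp_pos: [0.4883, 0.3699, 0.0948]
orientation: [0.5, 0.501, -0.499, -0.5]
ft_force: [0.7, -0.3, -1.2]
width: 0.0251
```

```bash
python3 st.py; python3 w.py w13; python3 -c "
from h import *
im=env.read_camera('side');cv2.imwrite('pics/s13c.png',cv2.resize(im[250:355,210:320],None,fx=5.6,fy=5.6,interpolation=2))"
```

```text
21.15 [0.4883 0.3699 0.0948] 0.025088824555498827
[[-0.0009, 0.0016, -1.0], [1.0, 0.0016, -0.0009], [0.0016, -1.0, -0.0016]]
[ 0.912  0.499 -0.209  0.    -0.86  -2.483] [ 0.68 -0.28 -1.2 ] [-0.016  0.029  0.032]
```

View pics/w13.png

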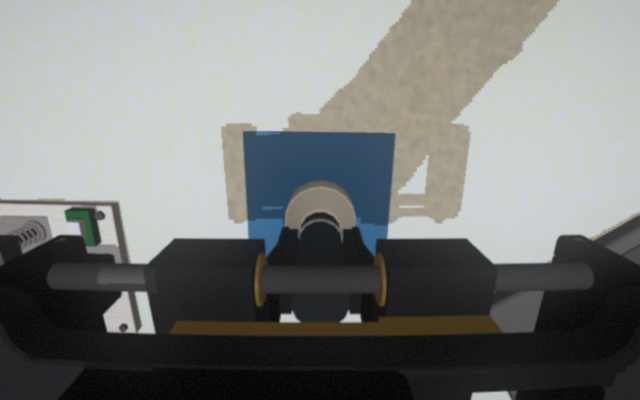

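View pics/s13c.png

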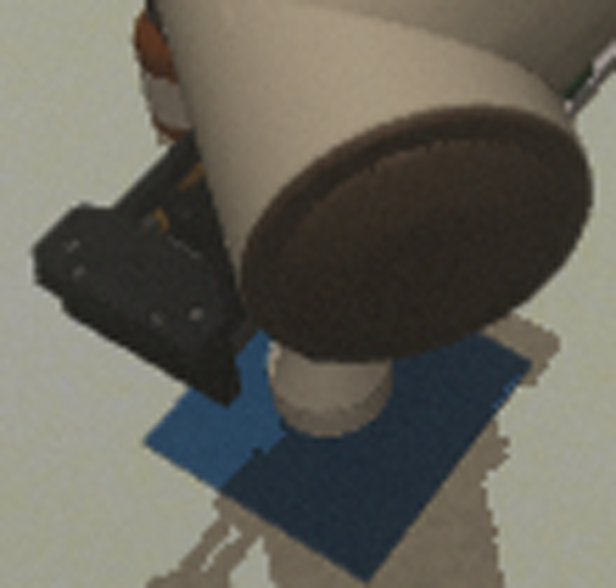

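Above the mat, nose near its middle. I'll lower it gently until it makes contact.

Request:
{"fn": "send_rows", "kwargs": {"moves": [{"dx": 0,"dy": 0.4,"dz": 0,"twist": 0},{"dx": 0,"dy": 0.3,"dz": 0,"twist": 0},{"dx": 0,"dy": 0.2,"dz": 0,"twist": 0},{"dx": 0,"dy": 0.1,"dz": 0,"twist": 0},{"dx": 0,"dy": 0,"dz": 0,"twist": 0},{"dx": 0,"dy": 0,"dz": 0,"twist": 0}]}}

```text
clock: 22.0
tcp_pos: [0.4877, 0.3697, 0.0836]
orientation: [0.5, 0.5, -0.5, -0.5]
ft_force: [0.7, 0.2, -2.1]
width: 0.0255
```

Request:
{"fn": "send_rows", "kwargs": {"moves": [{"dx": 0,"dy": 0.1,"dz": 0,"twist": 0},{"dx": 0,"dy": 0,"dz": 0,"twist": 0},{"dx": 0,"dy": 0,"dz": 0,"twist": 0}]}}

```text
clock: 22.38
tcp_pos: [0.4876, 0.3696, 0.0826]
orientation: [0.5, 0.5, -0.5, -0.5]
ft_force: [-0.1, 0.3, -1.7]
width: 0.0248
```

Request:
{"fn": "send_rows", "kwargs": {"moves": [{"dx": 0,"dy": 0.1,"dz": 0,"twist": 0},{"dx": 0,"dy": 0,"dz": 0,"twist": 0},{"dx": 0,"dy": 0,"dz": 0,"twist": 0}]}}

```text
clock: 22.75
tcp_pos: [0.4878, 0.3697, 0.0822]
orientation: [0.5, 0.501, -0.5, -0.5]
ft_force: [-2.2, 0.1, 3.5]
width: 0.0251
```

Request:
{"fn": "send_rows", "kwargs": {"moves": [{"dx": 0,"dy": 0.05,"dz": 0,"twist": 0},{"dx": 0,"dy": 0,"dz": 0,"twist": 0},{"dx": 0,"dy": 0,"dz": 0,"twist": 0}]}}

```text
clock: 23.12
tcp_pos: [0.4879, 0.3697, 0.0822]
orientation: [0.5, 0.501, -0.5, -0.5]
ft_force: [-1.2, -1.7, 6.4]
width: 0.0252
```

In contact (about 8 N net). I'll back off a little, open the fingers slowly, then rise.

Request:
{"fn": "send_rows", "kwargs": {"moves": [{"dx": 0,"dy": -0.05,"dz": 0,"twist": 0},{"dx": 0,"dy": 0,"dz": 0,"twist": 0}], "newtons": 10}}

```text
clock: 23.38
tcp_pos: [0.4879, 0.3698, 0.0821]
orientation: [0.5, 0.501, -0.5, -0.5]
ft_force: [-1.9, -0.9, 6.2]
width: 0.0259
```

Request:
{"fn": "send_rows", "kwargs": {"moves": [{"dx": 0,"dy": 0,"dz": 0,"twist": 0},{"dx": 0,"dy": 0,"dz": 0,"twist": 0},{"dx": 0,"dy": 0,"dz": 0,"twist": 0},{"dx": 0,"dy": 0,"dz": 0,"twist": 0},{"dx": 0,"dy": 0,"dz": 0,"twist": 0},{"dx": 0,"dy": 0,"dz": 0,"twist": 0},{"dx": 0,"dy": 0,"dz": 0,"twist": 0},{"dx": 0,"dy": 0,"dz": 0,"twist": 0}], "hand": 8.7}}

```text
clock: 24.38
tcp_pos: [0.4877, 0.3696, 0.0816]
orientation: [0.5, 0.5, -0.5, -0.5]
ft_force: [0.2, -0.1, 0.4]
width: 0.0862
```

```bash
python3 st.py; python3 w.py w14
```

```text
24.375 [0.4877 0.3696 0.0816] 0.08623969754329487
[[-0.0011, 0.0001, -1.0], [1.0, 0.0001, -0.0011], [0.0001, -1.0, -0.0001]]
[ 0.913  0.515 -0.222  0.    -0.834 -2.483] [ 0.2  -0.14  0.36] [-0.016 -0.043 -0.027]
```

View pics/w14.png

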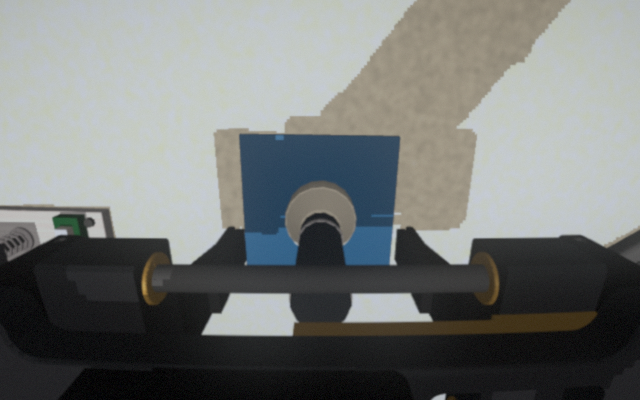

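The tool stands free between the open fingers, near the mat's middle. Rising, then going past the module for a final look.

Request:
{"fn": "send_rows", "kwargs": {"moves": [{"dx": 0,"dy": -1,"dz": 0,"twist": 0},{"dx": 0,"dy": -2.5,"dz": 0,"twist": 0},{"dx": 0,"dy": -4,"dz": 0,"twist": 0},{"dx": 0,"dy": -4,"dz": 0,"twist": 0},{"dx": 0,"dy": -4,"dz": 0,"twist": 0},{"dx": 0,"dy": -2,"dz": 0,"twist": 0},{"dx": -2,"dy": 0,"dz": -1,"twist": 0},{"dx": -4,"dy": 0,"dz": -1,"twist": 0},{"dx": -5,"dy": 0,"dz": -1,"twist": 0},{"dx": -5,"dy": 0,"dz": -1,"twist": 0},{"dx": -5,"dy": 0,"dz": -1,"twist": 0},{"dx": -5,"dy": 0,"dz": -1,"twist": 0}]}}

```text
clock: 25.92
tcp_pos: [0.5474, 0.1068, 0.2558]
orientation: [-0.5, -0.5, 0.501, 0.5]
ft_force: [0.6, -0.1, -0.2]
width: 0.087
```

Request:
{"fn": "send_rows", "kwargs": {"moves": [{"dx": -5,"dy": 0,"dz": -1,"twist": 0},{"dx": -5,"dy": 0,"dz": -1,"twist": 0},{"dx": -4,"dy": 0,"dz": -1,"twist": 0},{"dx": -2,"dy": 0,"dz": -0.5,"twist": 0},{"dx": 0,"dy": 0,"dz": 0,"twist": 0},{"dx": 0,"dy": 0,"dz": 0,"twist": 0}]}}

```text
clock: 26.68
tcp_pos: [0.5827, -0.0497, 0.2562]
orientation: [-0.499, -0.5, 0.501, 0.5]
ft_force: [0.2, 0.4, -0.2]
width: 0.0874
```

```bash
python3 st.py; python3 w.py w15; python3 -c "
from h import *
im=cv2.imread('pics/w15.png');cv2.imwrite('pics/w15c.png',cv2.resize(im[80:240,220:480],None,fx=3,fy=3,interpolation=2))
im=env.read_camera('side');cv2.imwrite('pics/s15.png',im)
a=cv2.resize(im[180:275,270:370],(400,380),interpolation=2);b=cv2.resize(im[270:355,220:310],(400,378),interpolation=2)
cv2.imwrite('pics/s15c.png',np.hstack([a[:378],b]))"
```

```text
26.675 [ 0.5827 -0.0497  0.2562] 0.08740040225779515
[[-0.0016, -0.0007, -1.0], [1.0, 0.0002, -0.0016], [0.0002, -1.0, 0.0007]]
[ 0.191  0.307 -0.07  -0.    -1.194 -1.761] [ 0.24  0.39 -0.23] [ 0.002 -0.049  0.009]
```

View pics/w15c.png

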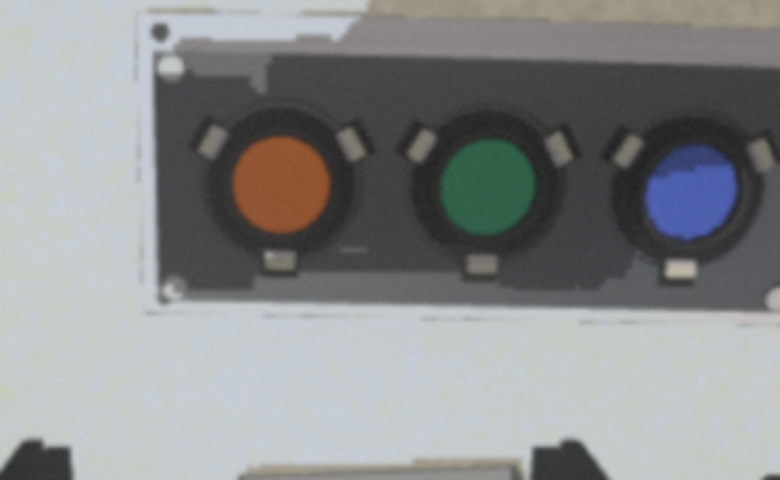

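View pics/s15c.png

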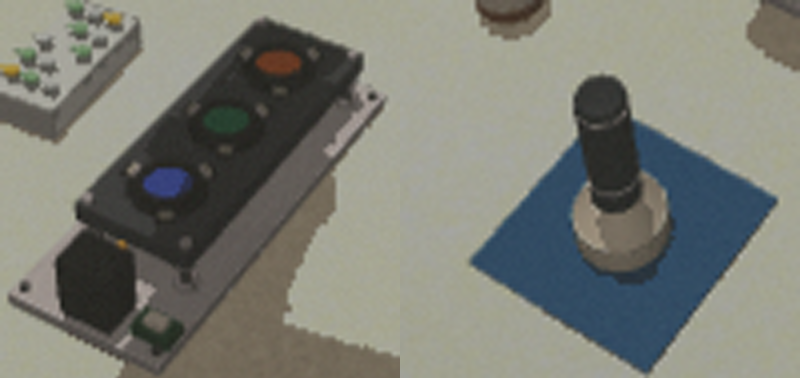

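All three filters show all their clips and look alike; the tool stands upright in the middle of the mat. I'll check heights numerically, then hand in.

```bash
python3 - <<'E' | sed '1,/----/d'
import pickle
from m1 import *
print('----')
W=pickle.load(open('w15.pkl','rb'))
for n,a,b in [('orange',(278,62),(281,185)),('green',(227,120),(488,187)),('blue',(167,183),(692,191))]:
    print(n,tri([(f(a,4,(270,180)),S),(f(b,3,(220,80)),W)]))
# rows expected in side for tool cap
c=[f((602,96),400/90,(220-90,270))]
print('cap',onz(c,S,.118))
env.hand_in()
E
```

```text
orange (array([ 0.54491017, -0.05680786,  0.0578105 ]), [np.float64(0.00015155604014480812), np.float64(0.00015155604014494868)])
green (array([0.54498869, 0.01893839, 0.05725388]), [np.float64(0.0003584007177414627), np.float64(0.0003584007177414029)])
blue (array([0.54660901, 0.09560176, 0.05666082]), [np.float64(0.0003149893966173403), np.float64(0.0003149893966171686)])
cap [[0.48668906 0.36983639 0.118     ]]
the job is handed in; nothing more can be done
```

The orange filter is home, the tool is standing upright on the blue mat again, and the job is handed in, at about 27 s of the 51 s allowed.

- **Pressing:** I took the tool from the mat and pressed the filter down in small steps. It clicked at about 17 N net, slightly above the 11–15 N given. I then pressed a little further, to about 14.5 N net, to be sure all the clips had snapped. The force readings I took stayed far below 40 N.
- **Filters:** The last check put the orange glass at 57.8 mm, against 57.3 mm for green and 56.7 mm for blue; it had stood at 64 mm. All three clips show over its flange. I didn't measure the angle; the filter just looks level.
- **Tool:** The side camera puts the tool's axis at about (0.487, 0.370), within 2–3 mm of the mat's middle. The fingers are open and the arm is clear.
- **Disagreements:** My camera heights differ from the nominal ones by 2–3 mm throughout: filters read high, the tool's cap low. During the press a sideways force of up to 3 N built up in x, which I eased off.

I moved none of the other things knowingly, but I only looked at them in the pictures and didn't measure them again.

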